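Lay a smallpipe drone in the blowing stand and start the tuner

ROBOT

A 6-joint arm with a two-finger parallel gripper is mounted at the origin on the work surface. World frame = base frame: x ahead of the robot, y to its left, z up, the work surface at z = 0. Lengths are in m, angles in rad, forces in N, time in s.
With the tool pointing down it reaches from about 0.35 to 0.85 m from the base axis. Payload 8.1 kg.
Tool frame: the origin (TCP) lies at the very end of the fingers, on their centre line; the grasp point (between the pads) lies 19 mm behind it (robot.hold_point_z is the z of the grasp point in the tool frame, in m); z points along the fingers, y is the direction in which the jaws open and shut (so a half turn about z gives the same grasp; the last joint's range is limited). The gripper opens to 93 mm and grips with 3 to 60 N. Pads are 15 mm wide; open, the fingers measure 128 mm over their backs; the gripper's body (75 mm by 188 mm) begins 65 mm behind the grasp point.
Start: joints at [1.016, 0.13, 1.488, -0, 1.523, -0.085], TCP at [0.272, 0.535, 0.186] pointing down, gripper open.
Joint ranges: [-2.96, 2.96], [-0.89, 2.26], [0.02, 2.5], [-1.34, 4.48], [0, 2.73], [-2.66, 2.66]. Speed limits (rad/s): [2.39, 2.39, 2.79, 3.14, 3.14, 3.14].

INTERFACE

Orientations are given as a unit quaternion [w, x, y, z].
In Python, from bench import robot, cams gives the robot as it stands. The module is installed in compiled form; this text tells all that it offers.
- The arm moves only by the tool arm_command, never from a script. Its argument "moves" is one flat list of numbers, 7 for each row, row after row: the closure, from 0 (fully open) to 1 (shut), then the shift along the tool's x, y, z in cm, then the turn, a rotation vector about the tool's x, y, z in rad. In form: [claw, tx, ty, tz, wx, wy, wz, claw, tx, ty, tz, wx, wy, wz, ...]. A call has exactly 5 rows; each row shifts and turns the commanded pose from where the row before left it, along the tool's axes as they then stand; what a row does not reach is not made up. A row lasts 1/8 s, in which the tool goes at most 62.5 mm and 10.7 degrees, less where a joint would pass 70% of its speed; a pose out of reach is approached as far as the arm can. A call is refused whole if a number of a shift passes 6.25 or a number of a turn 0.188, either way. A call with a gripper value outside its range is refused whole. The fingers move at their own pace and stop on an object; the grip force is fixed at half the most. Time passes only in rows, so rows that do not move let the fingers close, or fill a call up. It gives the time, the measured TCP pose, the force and the opening at its end, in the units of the state.
- robot.sense(): the state, without advancing time (a new reading comes with each control period).
- cams.read_camera(name): name is "scene" or "top" or "wrist"; returns a dict with "pixels" (384x512x3 uint8, red, green, blue), "z_map" (384x512 float32, m along the optical axis (not along the pixel's ray), 0 where there is no reading), "intrinsics" (3x3 intrinsics, pixels), "camera_from_world" (4x4, takes a point from world to camera coordinates); the wrist camera has in their place "hand_eye" (4x4, takes a point from camera to tool coordinates, whose origin is the TCP and whose axes are the flange's). Camera axes: x right, y down, z forward; pixel columns grow to the right and rows downward; lengths in m; the calibration is good to about 2 mm. A picture is of the moment at which its call begins: read the wrist's pose just before it.
- robot.finish_job(): hands the job in, once; it reports no verdict.
The state is a dict: "clock": time; "q": joint angles; "joint_velocities": joint speeds; "joint_efforts": joint torques, N m; "tool_pos": TCP position; "tool_rot": TCP orientation; "wrist_force": force on the tool from outside, world axes, zero at the start; "wrist_torque": the same for the moment, N m; "grip_width": finger opening in m.
Only numpy, scipy, OpenCV 4.12 (cv2) and the standard library are available. Lean on these libraries where they do the work, as an engineer would, in place of code of your own. Each camera call takes 0.05 s, during which the arm holds its last target. There are 200 camera calls.

TASK

The smallpipe drone standing upright on the bench has a new reed to be tried. Lay it on its side in the two cork-faced rests of the green blowing stand without dropping it, and slide it gently along until its brass-ringed mouth is fully home against the black rubber nozzle. Then, with the drone let go and lying there, press the tuner's round red button right down and release it; leave everything else on the bench where it is.

Things in the scene. Friction and masses are not known exactly. Their poses are not given: they have to be found in the camera images.
- drone: the smallpipe drone in its stock: one rigid turned part of black-brown wood with brass ferrules, 210 mm long, about 180 g (varies by a quarter), centre of mass about 105 mm from the bell end. It starts upright on its bell. Origin: centre of the flat bell end (ivory-coloured ring, 40 mm diameter); +z runs along its axis to the mouth. It is round, so its turn about its own axis does not matter
- drone_grip (a point): point on the drone's axis 120 mm from the bell end, in the middle of the plain bottom joint, best to grip. Diameters by distance from the bell end: bell 40 mm tapering to 24 (0 to 44 mm), top joint 24 (44 to 86), ferrule 28 (86 to 92), pin 18 (92 to 98), bottom joint 26 (98 to 142), ferrule 33 (142 to 149), stock and its brass ring 30 (149 to 210)
- drone_mouth (a point): centre of the drone's mouth: the flat brass-ringed end with the dark bore, 210 mm from the bell end, uppermost at the start
- stand: the blowing stand, fixed: a green rail 310 mm long (along its y), 60 wide, 16 high, with two Y-shaped rests (see the points) and at its +y end a green blower housing, 84 mm across, 100 high, from y = 65 to 155 mm. Origin: centre of the rail's underside; z up, +y along the rail to the blower. Between the rests: only the rail and their feet, 24 mm high. A drone lying home overhangs the rail's -y end
- rest_rear (a point): the rest farther from the blower (stand y = -125 mm): a 90 degree V groove faced with cork, 14 mm long along the rail, up to 48 mm across, for the drone's 24 mm top joint. The point is on the axis of a drone lying in it, over the stand's centre line, 75 mm above the bench; the rest's arms reach up to this height and no higher
- rest_front (a point): the rest nearer the blower (stand y = -15 mm), the same but up to 57 mm across, for the drone's 30 mm stock. The point is again on the axis of a drone lying in it, 75 mm above the bench, so a drone in both rests lies level through these two points
- nozzle: the air nozzle: a black rubber disc, 32 mm diameter, 10 mm thick, on a 20 mm brass tube out of the blower housing, on the same axis as the rests, 75 mm above the bench. Origin at the centre of its flat free face; axes parallel to the stand's. It is clamped at a different place along the rail each time, at stand y = 17 to 33 mm, and does not give way: it is the stop for the drone's mouth
- nozzle_face (a point): centre of the nozzle's flat rubber face, which looks towards the rests (to -y); axes parallel to the stand's
- tuner: the grey plastic electronic tuner, 64 mm (x) by 100 mm (y) by 26 mm high, standing firm on the bench; origin: centre of its underside, z up. Its screen is on the +y half, its one red button on the -y half
- tuner_button (a joint): the tuner's red push button, pressed straight down: 0 = up, 0.005 m = fully down (about 4 N), springs back when released; counts as pressed beyond 0.004
- button_top (a point): centre of the top of the red button's cap, 22 mm diameter, 36 mm above the bench when up
- sole: Bystander, to be left where it is. The black plastic chanter sole: ring 60 mm diameter, 13 mm high, lying flat; origin at the centre of its underside
- fork: Bystander, to be left where it is. The brass tuning fork, 130 mm long, 18 mm wide, 7 mm thick, lying flat; origin on its underside near the yoke, +x along the two tines
- cork_a: Bystander, to be left where it is. A cork stopper, 26 mm diameter at the top, 28 mm high, standing; origin at the centre of its underside
- cork_b: Bystander, to be left where it is. The other cork stopper, same size
- reed_seat: Bystander, to be left where it is. The small turned blackwood reed seat, 23 mm diameter, 36 mm high, standing; origin at the centre of its underside
- wax_tin: Bystander, to be left where it is. A round tin with a dark red lid, 62 mm diameter, 23 mm high; origin at the centre of its underside
- spare_stock: Bystander, to be left where it is. A short plain blackwood stock with one brass ferrule, 35 mm diameter at the ferrule, 79 mm high, standing; origin at the centre of its underside. It is not the drone: it has no bell and is much shorter
There are look-alikes about, which are no part of the job. There is more than one size of the drone; the job needs the middle-sized.

How it is judged:
By the outcome, as a careful person would: the job done as asked, in the order asked, and still so for the second after the job is handed in, with the robot touching nothing.
It also fails if it takes over 51 s, if anything falls off the work surface, if the arm or the gripper's body presses on something with over 40 N, if the wrist force passes 120 N, or if a joint passes its speed limit or range.

## Working session

There is one attempt and no reset: what is moved stays moved. The work goes in short steps, Python scripts to look and compute and a tool call to move; the robot and the scene stay as the last step left them, time stands still between calls to the robot, and variables do not carry over. Pictures are saved under pics/ and viewed, about 8 in all and at most 12, crops included, and the job is handed in when it is done.

Besides the shell and the picture viewer there is one more tool, called as name(argument=value, ...), one argument or row to a line, values as JSON. arm_command: Moves the arm, as the interface text tells. Its arguments: {"type":"object","properties":{"moves":{"type":"array","items":{"type":"number"}}},"required":["moves"]}

```bash
mkdir -p pics
cat > h.py <<'E'
import numpy as np, cv2
from bench import robot, cams
def shot(n,save=None):
    s=robot.sense(); c=cams.read_camera(n)
    if save: cv2.imwrite('pics/'+save,cv2.cvtColor(c['pixels'],cv2.COLOR_RGB2BGR))
    return c,s
def wfc(c):
    return np.linalg.inv(c['camera_from_world'])
def pts(c,T=None):
    T=wfc(c) if T is None else T
    z=c['z_map']; K=c['intrinsics']; v,u=np.mgrid[:z.shape[0],:z.shape[1]]
    P=np.stack([(u-K[0,2])/K[0,0]*z,(v-K[1,2])/K[1,1]*z,z],-1)
    W=P@T[:3,:3].T+T[:3,3]; W[z==0]=np.nan
    return W
E
python3 - <<'E'
from h import *
for n in ['scene','top']:
    c,s=shot(n,n+'1.png'); np.savez(n+'1.npz',W=pts(c),rgb=c['pixels'],K=c['intrinsics'],C=c['camera_from_world'])
    print(n,wfc(c)[:3,3].round(3),c['intrinsics'][0,0])
print(s)
E
```

```text
scene [1.276 0.103 0.83 ] 372.0615100459953
top [0.263 0.052 1.617] 458.4415279229514
{'clock': 0.05, 'q': array([ 1.01563063e+00,  1.31155365e-01,  1.48925570e+00, -4.12627508e-06,
        1.52298220e+00, -8.53944772e-02]), 'joint_velocities': array([ 0.00171507,  0.00111344, -0.00054526, -0.00043249,  0.00100963,
       -0.00149358]), 'joint_efforts': array([ 1.16292271e-03, -5.61765575e+01, -4.93494773e+01,  7.70007935e-02,
        2.98912742e-02, -6.58929184e-05]), 'tool_pos': array([0.27126394, 0.53449147, 0.1852039 ]), 'tool_rot': array([-2.81488983e-04,  2.32731544e-01,  9.72540600e-01, -8.55169856e-04]), 'wrist_force': array([-0.68043824, -0.43253841,  0.23742054]), 'wrist_torque': array([-0.00776382,  0.03401634, -0.05302454]), 'grip_width': 0.0929821820005101}
```

View pics/scene1.png

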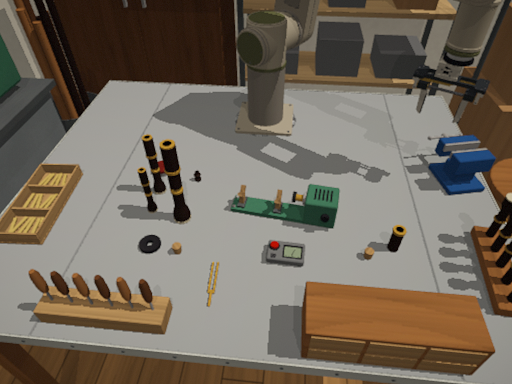

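View pics/top1.png

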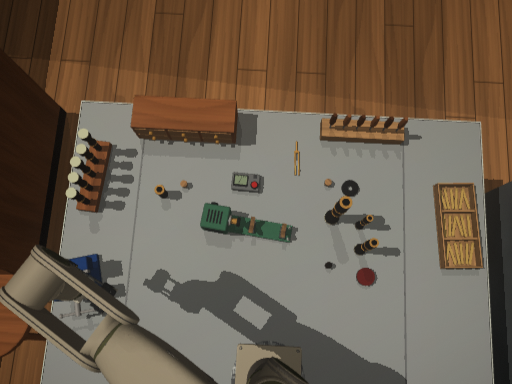

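The scene view shows three drones on the left: large at (175,180), medium at (153,165), small at (147,190). The stand is centred near (285,205), with the blower on the right, and the tuner is at (286,252). The top view shows the stand at (245,222), the tuner at (247,182) and drones at (340,208), (365,222) and (368,246).

```bash
cat > m.py <<'E'
from h import *
d=np.load('top1.npz');W=d['W'];rgb=d['rgb'].astype(int)
e=np.load('scene1.npz');We=e['W'];re=e['rgb'].astype(int)
print('drones')
for n,X in(('top',W),('scene',We)):
    m=((X[...,2]>.05)&(X[...,0]>.3)&(X[...,0]<.8)&(X[...,1]<-.1)&(X[...,1]>-.5)).astype(np.uint8)
    k,l,st,_=cv2.connectedComponentsWithStats(m)
    for i in range(1,k):
        if st[i,4]<15: continue
        P=X[l==i]; t=P[P[:,2]>P[:,2].max()-.006]
        print(n,st[i],'zmax',P[:,2].max().round(4),'top c',((t.min(0)+t.max(0))/2).round(4),np.ptp(t,0).round(4),t.mean(0).round(4),len(t))
for n,X,r in(('top',W,rgb),('scene',We,re)):
    g=(r[...,1]>r[...,0]*1.4)&(r[...,1]>r[...,2]*1.15)&(X[...,2]>.005)&(abs(X[...,1])<.4)&(X[...,0]>.25)&(X[...,0]<.75)
    rail=g&(X[...,2]<.02)
    hs=g&(X[...,2]>.09)
    for nm,mm in(('rail',rail),('house',hs)):
        P=X[mm]; 
        if len(P)<10: continue
        print(n,nm,len(P),cv2.minAreaRect((P[:,:2]*1000).astype(np.float32)),np.median(P[:,2]).round(4))
    b=(r[...,0]>150)&(r[...,1]<60)&(r[...,2]<60)&(X[...,2]>.025)&(X[...,2]<.05)&(X[...,1]>-.2)
    P=X[b]; print(n,'button',len(P),P.mean(0).round(4),P.min(0).round(4),P.max(0).round(4))
    h=(X[...,2]>.05)&(X[...,2]<.085)&~g&(X[...,0]>.3)&(X[...,0]<.6)&(X[...,1]<.15)&(X[...,1]>-.14)
    k,l,st,_=cv2.connectedComponentsWithStats(h.astype(np.uint8))
    for i in range(1,k):
        if st[i,4]<8: continue
        P=X[l==i];print(n,'rest?',st[i],P.mean(0).round(4),P.min(0).round(3),P.max(0).round(3),r[l==i].mean(0).round())
E
python3 m.py
```

```text
drones
top [329 196  23  25 310] zmax 0.281 top c [ 0.556  -0.1977  0.2781] [0.0365 0.033  0.0059] [ 0.5551 -0.1973  0.2771] 42
top [360 215  13  11  94] zmax 0.1699 top c [ 0.5321 -0.2945  0.167 ] [0.0192 0.0189 0.0059] [ 0.5325 -0.2955  0.166 ] 12
top [359 238  20  14 172] zmax 0.2159 top c [ 0.448  -0.2993  0.213 ] [0.0278 0.0253 0.0059] [ 0.4473 -0.3012  0.2121] 32
scene [141 135  20  47 451] zmax 0.2114 top c [ 0.4497 -0.3021  0.2085] [0.0284 0.0298 0.0059] [ 0.4502 -0.3009  0.2078] 55
scene [159 139  27  72 972] zmax 0.2757 top c [ 0.5588 -0.2     0.2727] [0.0373 0.0387 0.006 ] [ 0.5596 -0.1994  0.2733] 127
scene [137 167  15  34 258] zmax 0.1621 top c [ 0.5339 -0.2992  0.1592] [0.0272 0.0218 0.0058] [ 0.5356 -0.299   0.1593] 44
top rail 492 ((501.7369079589844, 50.249900817871094), (210.21783447265625, 58.15676498413086), 82.35518646240234) 0.0148
top house 512 ((520.587890625, 206.84600830078125), (86.91584014892578, 83.07942962646484), 83.21975708007812) 0.0992
top button 17 [0.6558 0.0839 0.034 ] [0.6475 0.0759 0.0287] [0.6631 0.0906 0.04  ]
top rest? [248 217   7  16  65] 
[... 400 characters left out ...]
08 ] [106.  81.  56.]
scene rail 967 ((510.79632568359375, 96.21527099609375), (304.6944885253906, 70.34247589111328), 80.61178588867188) 0.014
scene house 648 ((523.9716796875, 205.47039794921875), (87.07098388671875, 84.47901916503906), 82.81554412841797) 0.0983
scene button 36 [0.6551 0.0818 0.0341] [0.6394 0.0733 0.0264] [0.6649 0.0902 0.0379]
scene rest? [237 185   9  12  64] [ 0.4924 -0.0272  0.0647] [ 0.475 -0.038  0.052] [ 0.517 -0.019  0.075] [137. 107.  71.]
scene rest? [274 190   8  14  72] [0.5048 0.0818 0.0642] [0.485 0.072 0.051] [0.536 0.09  0.075] [138. 107.  70.]
scene rest? [291 194  11   9  64] [0.5208 0.1351 0.0781] [0.508 0.12  0.066] [0.527 0.149 0.085] [113.  91.  50.]
```

```bash
cat >> h.py <<'E'
from scipy.spatial.transform import Rotation as R
from scipy.linalg import expm, logm
def Tof(p,Rm):
    T=np.eye(4);T[:3,:3]=Rm;T[:3,3]=p;return T
def cur(s=None):
    s=s or robot.sense(); w=s['tool_rot']; return Tof(s['tool_pos'],R.from_quat([w[1],w[2],w[3],w[0]]).as_matrix())
def axes(x,z):
    z=np.array(z,float);z/=np.linalg.norm(z);x=np.array(x,float);x-=z*(x@z);x/=np.linalg.norm(x)
    return np.stack([x,np.cross(z,x),z],1)
def plan(T,N=None,T0=None):
    "constant row that repeated N times takes the tool to T"
    T0=cur() if T0 is None else T0
    D=np.linalg.inv(T0)@T; L=np.real(logm(D))
    for n in ([N] if N else range(1,60)):
        E=expm(L/n); t=E[:3,3]*100; w=R.from_matrix(E[:3,:3]).as_rotvec()
        if N or (np.linalg.norm(t)<6 and np.linalg.norm(w)<.18): break
    mid=(T0@expm(L/2))[:3,3]
    print('N',n,'row',t.round(3),w.round(4),'mid',mid.round(3)); return n
def az(d): return [np.cos(np.radians(d)),np.sin(np.radians(d)),0]
E
python3 - <<'E'
from h import *
c,s=shot('wrist'); print(c['hand_eye'].round(4),c['intrinsics'][0,0])
T=Tof([.47,.06,.33],axes(az(82.7),[0,0,-1]))
plan(T); plan(T,15)
E
```

```text
[[-4.000e-04 -9.634e-01 -2.680e-01  7.480e-02]
 [ 1.000e+00 -7.000e-04  1.000e-03 -4.000e-04]
 [-1.100e-03 -2.680e-01  9.634e-01 -1.979e-01]
 [ 0.000e+00  0.000e+00  0.000e+00  1.000e+00]] 277.48117631972644
N 10 row [-5.417 -0.83  -1.444] [-1.000e-04  1.000e-04  1.228e-01] mid [0.446 0.329 0.258]
N 15 row [-3.623 -0.479 -0.963] [-0.0001  0.0001  0.0819] mid [0.446 0.329 0.258]
```

arm_command(
  moves=[0,-3.62,-0.48,-0.96,0,0,0.082,0,-3.62,-0.48,-0.96,0,0,0.082,0,-3.62,-0.48,-0.96,0,0,0.082,0,-3.62,-0.48,-0.96,0,0,0.082,0,-3.62,-0.48,-0.96,0,0,0.082],
)

```text
clock: 0.78
tool_pos: [0.4029, 0.4083, 0.2341]
tool_rot: [-0.0, 0.427, 0.904, -0.0]
wrist_force: [-1.0, -0.1, 0.2]
grip_width: 0.093
```

arm_command(
  moves=[0,-3.62,-0.48,-0.96,0,0,0.082,0,-3.62,-0.48,-0.96,0,0,0.082,0,-3.62,-0.48,-0.96,0,0,0.082,0,-3.62,-0.48,-0.96,0,0,0.082,0,-3.62,-0.48,-0.96,0,0,0.082],
)

```text
clock: 1.4
tool_pos: [0.4723, 0.2407, 0.2821]
tool_rot: [-0.0, 0.602, 0.798, -0.0]
wrist_force: [0.1, -0.3, 0.2]
grip_width: 0.0929
```

arm_command(
  moves=[0,-3.62,-0.48,-0.96,0,0,0.082,0,-3.62,-0.48,-0.96,0,0,0.082,0,-3.62,-0.48,-0.96,0,0,0.082,0,-3.62,-0.48,-0.96,0,0,0.082,0,-3.62,-0.48,-0.96,0,0,0.082],
)

```text
clock: 2.02
tool_pos: [0.4691, 0.0594, 0.3302]
tool_rot: [-0.0, 0.752, 0.659, -0.0]
wrist_force: [0.5, -0.3, 0.2]
grip_width: 0.0927
```

Run:
```python
from h import *
c,s=shot('wrist','w1.png'); T=cur(s)@c['hand_eye']
np.savez('w1.npz',W=pts(c,T),rgb=c['pixels'],K=c['intrinsics'],T=T); print(s['q'].round(4),s['tool_pos'])
```

```text
[ 0.0176 -0.2267  1.5746 -0.      1.7943  0.1493] [0.46912942 0.05942899 0.33015966]
```

View pics/w1.png

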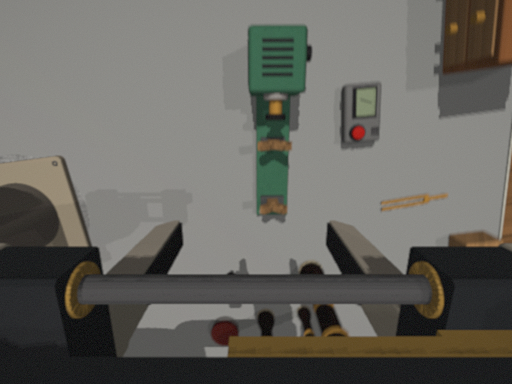

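The wrist view shows the housing at (278,60), nozzle around (275,108), rests at (274,146) and (272,207), and the red button at (358,132). Next I'll measure these with depth.

Run:
```python
from h import *
d=np.load('w1.npz');X=d['W'];r=d['rgb'].astype(int)
sub=np.zeros(X.shape[:2],bool);sub[:222,180:400]=1
g=sub&(r[...,1]>r[...,0]*1.4)&(r[...,1]>r[...,2]*1.1)
for nm,lo,hi in(('rail',.008,.02),('house',.092,.11)):
    P=X[g&(X[...,2]>lo)&(X[...,2]<hi)]; (c,sz,a)=cv2.minAreaRect((P[:,:2]*1000).astype(np.float32)); print(nm,len(P),np.round(c,1),np.round(sz,1),round(a,2),np.median(P[:,2]).round(4))
h=sub&~g&(X[...,2]>.035)&(X[...,2]<.1)
k,l,st,_=cv2.connectedComponentsWithStats(h.astype(np.uint8))
for i in range(1,k):
    if st[i,4]<20: continue
    P=X[l==i]; (c,sz,a)=cv2.minAreaRect((P[:,:2]*1000).astype(np.float32))
    print(st[i],np.round(c,1),np.round(sz,1),round(a,2),P[:,2].min().round(3),P[:,2].max().round(3),r[l==i].mean(0).round())
b=sub&(r[...,0]>150)&(r[...,1]<70)&(r[...,2]<70); P=X[b]; v,u=np.nonzero(b); print('button',len(P),np.nanmean(P,0).round(4),np.nanmedian(P[:,2]),u.mean(),v.mean())
# centre-line profile along the stand axis
T=d['T'];print('cam',T[:3,3].round(3))
for row in range(92,125): 
    cc=X[row,262:290]; print(row,(cc[:,2]*1000).round().astype(int)[::3],cc[13,:2].round(3),r[row,275])
```

```text
rail 2220 [501.6  53.5] [219.4  57.8] 83.03 0.0153
house 3283 [521.6 203.9] [84.6 81.6] 82.22 0.0993
[248  23  64  67 368] [527.4 207.3] [85.9 95.6] 81.64 0.058 0.1 [88. 97. 89.]
[278  65  15   3  26] [530.9 193.7] [ 2.8 20. ] 82.8 0.098 0.1 [44. 54. 49.]
[262  92  27  27 443] [515.1 142.7] [38.4 43.8] 82.67 0.035 0.095 [99. 85. 61.]
[353 125  12  12  80] [654.8  82.1] [18.7 19.4] 30.02 0.035 0.037 [158.  37.  33.]
[258 139  34  11 309] [505.5  82.7] [14.2 54.3] 83.28 0.046 0.075 [112.  87.  61.]
[261 199  27  14 284] [492.4 -26.5] [15.  45.8] 82.4 0.038 0.075 [110.  85.  60.]
button 86 [0.6545 0.0802 0.0352] 0.03531786245590346 358.36046511627904 132.19767441860466
cam [0.478 0.133 0.528]
92 [83 82 88 92 93 94 93 88 85 79] [0.513 0.161] [78 85 77]
93 [64 82 90 91 94 91 93 90 85 59] [0.513 0.16 ] [107 106 101]
94 [41 83 89 91 92 94 93 91 86 36] [0.513 0.159] [129 125 120]
95 [                  14                   84                   90
                   93                   94                   93
                   91                   89                   86
 -922337203685477580
[... 1394 characters left out ...]
14] [0.51 0.13] [100  75  44]
115 [15 16 86 88 90 89 89 86 16 14] [0.51  0.129] [56 45 31]
116 [15 14 84 87 90 90 88 86 15 14] [0.51  0.127] [35 31 31]
117 [14 15 84 87 91 89 89 86 16 14] [0.51  0.126] [33 32 30]
118 [15 15 83 89 89 91 88 86 16 16] [0.509 0.124] [31 32 30]
119 [15 16 14 14 15 16 15 16 16 15] [0.515 0.121] [37 42 37]
120 [16 13 17 18 16 16 15 15 15 15] [0.514 0.119] [37 51 42]
121 [17 15 15 14 15 17 16 17 15 15] [0.514 0.118] [39 62 50]
122 [15 16 16 16 15 14 15 16 16 14] [0.514 0.116] [42 65 50]
123 [15 16 16 15 16 16 16 15 16 15] [0.514 0.114] [41 64 50]
124 [16 16 16 14 16 15 16 16 15 13] [0.514 0.112] [41 65 50]<stdin>:17: RuntimeWarning: invalid value encountered in cast
```

arm_command(
  moves=[0,-4,0,0,-0.14,0,0,0,-4,0,0,-0.14,0,0,0,-4,0,0,-0.14,0,0,0,-4,0,0,-0.14,0,0,0,-4,0,0,-0.14,0,0],
)

```text
clock: 2.7
tool_pos: [0.4803, -0.1546, 0.3346]
tool_rot: [0.238, 0.709, 0.626, 0.22]
wrist_force: [2.0, 0.3, 0.4]
grip_width: 0.093
```

Run:
```python
from h import *
s=robot.sense();q=s['q'];T=cur(s);print(q.round(4),T.round(4))
for sg in (1,-1):
    Rm=R.from_euler('ZYZYZ',[q[0],q[1]+q[2],sg*q[3],q[4],q[5]+np.pi/2]).as_matrix(); print(sg,abs(Rm-T[:3,:3]).max().round(4))
z=T[:3,2];a,b=.3222,.5564
W=R.from_euler('Z',q[0]).as_matrix()@np.array([a*np.sin(q[1])+b*np.sin(q[1]+q[2]),.0512,a*np.cos(q[1])+b*np.cos(q[1]+q[2])])
d=T[:3,3]-W; print('d',d,z,'L from xy',d[:2]@z[:2]/(z[:2]@z[:2]), 'h=', )
L=d[:2]@z[:2]/(z[:2]@z[:2]); print(L, d[2]-L*z[2])
```

```text
[-0.7053 -0.8908  2.1549  0.3664  1.326  -0.5699] [[ 0.1187  0.7839  0.6094  0.4803]
 [ 0.9928 -0.1018 -0.0624 -0.1546]
 [ 0.0132  0.6125 -0.7904  0.3346]
 [ 0.      0.      0.      1.    ]]Traceback (most recent call last):
  File "<stdin>", line 4, in <module>
  File "scipy/spatial/transform/_rotation.pyx", line 1413, in scipy.spatial.transform._rotation.Rotation.from_euler
ValueError: Expected axis specification to be a non-empty string of upto 3 characters, got ZYZYZ
```

```bash
cat >> h.py <<'E'
from scipy.optimize import least_squares
KP=dict(a=.3222,b=.5564,o=.0512,h=0.,L=.107)
Rz=lambda t:R.from_euler('z',t).as_matrix()
Ry=lambda t:R.from_euler('y',t).as_matrix()
def fk(q,k=None,sg=1):
    k=k or KP
    Rm=Rz(q[0])@Ry(q[1]+q[2])@Rz(sg*q[3])@Ry(q[4])@Rz(q[5]+np.pi/2)
    p=Rz(q[0])@np.array([k['a']*np.sin(q[1])+k['b']*np.sin(q[1]+q[2]),k['o'],k['h']+k['a']*np.cos(q[1])+k['b']*np.cos(q[1]+q[2])])
    return Tof(p+k['L']*Rm[:,2],Rm)
E
python3 - <<'E'
from h import *
D=[([1.01563063e+00,1.31155365e-01,1.48925570e+00,-4.12627508e-06,1.52298220e+00,-8.53944772e-02],[0.27126394,0.53449147,0.1852039]),([0.0176,-0.2267,1.5746,-0.,1.7943,0.1493],[0.46912942,0.05942899,0.33015966])]
s=robot.sense();T=cur(s);D.append((s['q'],s['tool_pos']))
for sg in(1,-1): print(sg,abs(fk(s['q'],sg=sg)[:3,:3]-T[:3,:3]).max().round(4))
def f(x,full=0):
    k=dict(zip('abohL',x)); return np.concatenate([fk(q,k)[:3,3]-p for q,p in D])
r=least_squares(f,[.3222,.5564,.0512,.3,.4]); print(r.x.round(4),abs(r.fun).max())
E
```

```text
1 0.0
-1 0.5752
[0.3431 0.557  0.0524 0.2706 0.3998] 0.004244273123249653
```

```bash
cat > fit.py <<'E'
from h import *
import json,os
D=json.load(open('D.json')) if os.path.exists('D.json') else [([1.01563063e+00,1.31155365e-01,1.48925570e+00,-4.12627508e-06,1.52298220e+00,-8.53944772e-02],[0.27126394,0.53449147,0.1852039]),([0.0176,-0.2267,1.5746,-0.,1.7943,0.1493],[0.46912942,0.05942899,0.33015966])]
s=robot.sense();D.append((list(s['q']),list(s['tool_pos'])));json.dump(D,open('D.json','w'))
def fkx(q,x,c):
    a,b,o,h,L,v=x; q2,q23=q[1],q[1]+q[2]; r0,e,w=[v if c==i else 0 for i in range(3)]
    Rm=Rz(q[0])@Ry(q23)@Rz(q[3])@Ry(q[4])@Rz(q[5]+np.pi/2)
    p=Rz(q[0])@np.array([r0+a*np.sin(q2)+b*np.sin(q23)+e*np.cos(q23),o,h+a*np.cos(q2)+b*np.cos(q23)-e*np.sin(q23)])
    lat=Rz(q[0])@Ry(q23)@Rz(q[3])@np.array([0,1,0])
    return p+L*Rm[:,2]+w*lat
for c in range(3):
    r=least_squares(lambda x:np.concatenate([fkx(q,x,c)-p for q,p in D]),[.34,.557,.0512,.27,.4,0]);print(c,r.x.round(4),abs(r.fun).max().round(5))
E
python3 fit.py
```

```text
0 [0.3427 0.5436 0.0524 0.273  0.3998 0.0133] 0.00395
1 [0.3691 0.5534 0.0512 0.3181 0.4099 0.0616] 2e-05
2 [ 0.3407  0.5566  0.0693  0.2716  0.3966 -0.017 ] 0.00416
```

```bash
cat >> h.py <<'E'
LO=np.array([-2.96,-.89,.02,-1.34,0,-2.66]);HI=np.array([2.96,2.26,2.5,4.48,2.73,2.66])
def fk(q,x=(.3691,.5534,.0512,.3181,.4099,.0616)):
    a,b,o,h,L,e=x; q2,q23=q[1],q[1]+q[2]
    Rm=Rz(q[0])@Ry(q23)@Rz(q[3])@Ry(q[4])@Rz(q[5]+np.pi/2)
    p=Rz(q[0])@np.array([a*np.sin(q2)+b*np.sin(q23)+e*np.cos(q23),o,h+a*np.cos(q2)+b*np.cos(q23)-e*np.sin(q23)])
    return Tof(p+L*Rm[:,2],Rm)
def ik(T,q0=None):
    "best solution: residual, margin to the ranges, q"
    best=None
    seeds=[q0] if q0 is not None else [[np.arctan2(T[1,3],T[0,3])-.1,q2,1.6,q4,1.3,q6] for q2 in(-.3,.4) for q4 in(-.8,0,.8,1.8,3.) for q6 in(-1.5,0,1.5)]
    for s in seeds:
        f=lambda q:np.concatenate([(fk(q)[:3,3]-T[:3,3])*5,(fk(q)[:3,:3]-T[:3,:3]).ravel()])
        r=least_squares(f,np.clip(s,LO+.01,HI-.01),bounds=(LO,HI),max_nfev=60)
        m=min((r.x-LO).min(),(HI-r.x).min()); k=abs(r.fun).max()
        if best is None or (k<1e-3 and (best[0]>1e-3 or m>best[1])) or (best[0]>1e-3 and k<best[0]): best=(k,m,r.x)
    return best
UP=np.array([0,0,1.]);MD=np.array([.1236,.9923,0])   # stand +y
def held(g,ax,lean_dir,t):
    "tool pose gripping point g on axis ax; tool z = cos t*lean_dir - sin t*ax"
    z=np.cos(t)*np.array(lean_dir)-np.sin(t)*np.array(ax); T=Tof(np.array(g)+.019*z,axes(ax,z)); return T
E
cat > s.py <<'E'
from h import *
for t in (30,40,45,50):
    tt=np.radians(t)
    k=ik(held([.4997,.0341,.075],MD,-UP,tt)); k2=ik(held([.4997,.0341,.175],MD,-UP,tt))
    print('final',t,k[0].round(5),k[1].round(2),k[2].round(2),'| up',k2[0].round(5),k2[1].round(2),k2[2].round(2))
    for psi in (-100,-75,-50,-30,-10):
        k=ik(held([.449,-.301,.12],UP,az(psi),tt)); print('  grasp',t,psi,k[0].round(5),k[1].round(2),k[2].round(2))
E
time python3 s.py
```

```text
final 30 0.0 0.76 [ 0.32  0.22  1.74 -0.47  1.44  0.57] | up 0.0 0.83 [ 0.32  0.11  1.67 -0.47  1.61  0.48]
  grasp 30 -100 0.0 0.1 [-0.04  0.23  1.94 -1.06  1.39 -2.56]
  grasp 30 -75 0.01412 0.0 [-0.06 -0.14  2.34 -1.3   1.04 -2.66]
  grasp 30 -50 0.12274 0.0 [-0.39 -0.57  2.5  -0.86  0.57  2.66]
  grasp 30 -30 0.1601 0.0 [-0.95 -0.61  2.5   0.74  0.59  0.62]
  grasp 30 -10 0.0659 0.0 [-1.33 -0.39  2.5   1.22  1.03 -0.31]
final 40 0.0 0.75 [ 0.41  0.34  1.66 -0.59  1.54  0.67] | up 0.0 0.75 [ 0.41  0.22  1.61 -0.59  1.68  0.58]
  grasp 40 -100 0.02438 0.0 [-0.1   0.12  1.96 -0.94  1.31 -2.66]
  grasp 40 -75 0.10009 0.0 [-0.08 -0.14  2.33 -1.23  1.   -2.66]
  grasp 40 -50 0.06185 0.0 [-0.42 -0.61  2.5  -0.68  0.6   2.48]
  grasp 40 -30 0.08354 0.0 [-0.86 -0.68  2.5   0.44  0.63  0.96]
  grasp 40 -10 0.01436 0.0 [-1.19 -0.56  2.5   0.95  0.93  0.06]
final 45 0.0 0.7 [ 0.44  0.41  1.63 -0.64  1.59  0.72] | up 0.0 0.69 [ 0.44  0.28  1.58 -0.65  1.73  0.61]
  grasp 45 -100 0.05748 0.0 [-0.11  0.09  1.97 -0.9   1.28 -2.66]
  grasp 45 -75 0.11132 0.0 [-0.41 -0.48  2.32 -0.59  0.85  2.66]
  grasp 45 -50 0.01805 0.0 [-0.49 -0.66  2.5  -0.48  0.62  2.26]
  grasp 45 -30 0.04167 0.0 [-0.84 -0.7   2.5   0.36  0.67  1.05]
  grasp 45 -10 0.0 0.03 [-1.13 -0.58  2.47  0.81  0.92  0.22]
final 50 0.0 0.65 [ 0.47  0.48  1.58 -0.69  1.64  0.75] | up 0.0 0.64 [ 0.47  0.35  1.56 -0.7   1.77  0.65]
  grasp 50 -100 0.08871 0.0 [-0.13  0.06  1.98 -0.86  1.26 -2.66]
  grasp 50 -75 0.07952 0.0 [-0.41 -0.41  2.26 -0.55  0.9   2.66]
  grasp 50 -50 0.0 0.05 [-0.53 -0.63  2.45 -0.35  0.68  2.12]
  grasp 50 -30 0.0 0.0 [-0.83 -0.72  2.5   0.3   0.7   1.11]
  grasp 50 -10 0.0 0.1 [-1.06 -0.54  2.4   0.68  0.92  0.36]
real	0m59.147s
user	0m59.298s
sys	0m0.171s
```

```bash
cat > s.py <<'E'
from h import *
for t in (20,30,40):
    tt=np.radians(t)
    for psi in (0,20,40,60,80):
        T=held([.449,-.301,.12],UP,az(psi),tt); k=ik(T); print('  grasp',t,psi,k[0].round(5),k[1].round(2),k[2].round(2))
k=ik(held([.4997,.0341,.075],MD,-UP,np.radians(20)));print(k[1],k[2].round(2))
E
time python3 s.py
```

```text
grasp 20 0 0.0 0.03 [-1.47 -0.12  2.47  1.38  1.26 -0.73]
  grasp 20 20 0.0 0.38 [-1.45  0.21  2.12  1.16  1.49 -0.78]
  grasp 20 40 0.0 0.72 [-1.36  0.47  1.78  0.99  1.7  -0.8 ]
  grasp 20 60 0.0 0.81 [-1.24  0.7   1.44  0.85  1.92 -0.83]
  grasp 20 80 0.0 0.59 [-1.11  0.91  1.1   0.72  2.14 -0.88]
  grasp 30 0 0.0 0.04 [-1.38 -0.31  2.46  1.2   1.15 -0.45]
  grasp 30 20 0.0 0.36 [-1.38  0.05  2.14  1.05  1.39 -0.62]
  grasp 30 40 0.0 0.68 [-1.31  0.33  1.82  0.9   1.61 -0.71]
  grasp 30 60 0.0 0.91 [-1.21  0.56  1.5   0.76  1.82 -0.79]
  grasp 30 80 0.0 0.7 [-1.09  0.76  1.2   0.63  2.03 -0.89]
  grasp 40 0 0.0 0.1 [-1.26 -0.41  2.4   0.98  1.07 -0.16]
  grasp 40 20 0.0 0.37 [-1.29 -0.07  2.13  0.91  1.31 -0.43]
  grasp 40 40 0.0 0.66 [-1.25  0.2   1.84  0.79  1.53 -0.6 ]
  grasp 40 60 0.0 0.94 [-1.16  0.43  1.56  0.67  1.72 -0.73]
  grasp 40 80 0.0 0.82 [-1.05  0.62  1.3   0.54  1.91 -0.88]
0.6946524008743449 [ 0.22  0.11  1.81 -0.34  1.36  0.43]
real	0m25.364s
user	0m25.198s
sys	0m0.360s
```

```bash
cat >> h.py <<'E'
VM=np.array([2.39,2.39,2.79,3.14,3.14,3.14])
def path(T,N,T0=None,q0=None):
    T0=cur() if T0 is None else T0; q=robot.sense()['q'] if q0 is None else q0
    plan(T,N,T0); L=np.real(logm(np.linalg.inv(T0)@T)); mx=0;mg=9;zz=9;k=0
    for i in range(1,N+1):
        Ti=T0@expm(L*i/N); r=ik(Ti,q); mx=max(mx,(abs(r[2]-q)/VM/.125).max()); mg=min(mg,r[1]); k=max(k,r[0]); q=r[2]; zz=min(zz,Ti[2,3])
    print('  speed frac %.2f margin %.2f resid %.4f zmin %.3f'%(mx,mg,k,zz),q.round(2)); return T,q
G=np.array([.449,-.301,.12]);TG=held(G,UP,az(30),np.radians(30))
def back(T,d,up=0):
    T=T.copy();T[:3,3]+=-d*T[:3,2]+up*UP;return T
E
python3 - <<'E'
from h import *
A=back(TG,.19,.10); print(A[:3,3].round(3))
T,q=path(A,20); T,q=path(back(TG,.10),10,T,q); T,q=path(TG,10,T,q)
E
```

```text
[ 0.321 -0.375  0.306]
N 20 row [-1.28   0.038 -0.665] [0.004  0.0313 0.0544] mid [ 0.414 -0.279  0.354]
  speed frac 0.28 margin 0.03 resid 0.0000 zmin 0.305 [-1.64  0.06  1.72  0.88  1.95 -0.51]
N 10 row [-0.866  0.     1.4  ] [ 0. -0.  0.] mid [ 0.354 -0.356  0.233]
  speed frac 0.07 margin 0.60 resid 0.0000 zmin 0.161 [-1.51  0.16  1.9   0.89  1.68 -0.66]
N 10 row [0. 0. 1.] [ 0. -0.  0.] mid [ 0.426 -0.314  0.136]
  speed frac 0.06 margin 0.52 resid 0.0000 zmin 0.111 [-1.35  0.2   1.98  0.97  1.5  -0.67]
```

```bash
python3 -c "
from h import *
path(back(TG,.19,.10),10)"
```

```text
N 10 row [-2.58   0.009 -1.29 ] [0.008  0.0627 0.1087] mid [ 0.414 -0.279  0.354]
  speed frac 0.55 margin 0.07 resid 0.0000 zmin 0.305 [-1.64  0.06  1.72  0.88  1.95 -0.51]
```

arm_command(
  moves=[0.35,-2.58,0.01,-1.29,0.008,0.063,0.109,0.35,-2.58,0.01,-1.29,0.008,0.063,0.109,0.35,-2.58,0.01,-1.29,0.008,0.063,0.109,0.35,-2.58,0.01,-1.29,0.008,0.063,0.109,0.35,-2.58,0.01,-1.29,0.008,0.063,0.109],
)

```text
clock: 3.32
tool_pos: [0.413, -0.2796, 0.3581]
tool_rot: [0.057, 0.813, 0.445, 0.371]
wrist_force: [1.3, -0.3, -0.6]
grip_width: 0.0606
```

arm_command(
  moves=[0.35,-2.58,0.01,-1.29,0.008,0.063,0.109,0.35,-2.58,0.01,-1.29,0.008,0.063,0.109,0.35,-2.58,0.01,-1.29,0.008,0.063,0.109,0.35,-2.58,0.01,-1.29,0.008,0.063,0.109,0.35,-2.58,0.01,-1.29,0.008,0.063,0.109],
)

```text
clock: 3.95
tool_pos: [0.3198, -0.375, 0.3083]
tool_rot: [-0.13, 0.836, 0.221, 0.485]
wrist_force: [-0.2, -0.6, 0.7]
grip_width: 0.0606
```

Run:
```python
from h import *
c,s=shot('wrist','w2.png'); T=cur(s)@c['hand_eye']
np.savez('w2.npz',W=pts(c,T),rgb=c['pixels'],T=T); print(s['tool_pos'],s['q'].round(3),s['grip_width'],s['wrist_force'])
path(back(TG,.10),5)
W=pts(c,T)
for n in range(3): pass
m=((W[...,2]>.155)&(W[...,2]<.235)&(abs(W[...,0]-.449)<.035)&(abs(W[...,1]+.301)<.035)); P=W[m]
print(len(P)); 
# silhouette centre: fit circle radius 15 to stock surface points
if len(P)>20:
    r=least_squares(lambda x:np.hypot(P[:,0]-x[0],P[:,1]-x[1])-.015,[.449,-.301],loss='soft_l1',f_scale=.002); print(r.x.round(4),P.min(0).round(3),P.max(0).round(3),np.std(r.fun))
```

```text
[ 0.31980663 -0.37501944  0.3083124 ] [-1.643  0.058  1.721  0.887  1.952 -0.504] 0.060590056042901165 [-0.24337464 -0.63230479  0.68323759]
N 5 row [-1.698  0.043  2.823] [ 0.0001 -0.0019 -0.0035] mid [ 0.353 -0.355  0.232]
  speed frac 0.14 margin 0.60 resid 0.0000 zmin 0.160 [-1.51  0.16  1.9   0.89  1.68 -0.66]
770
[ 0.4482 -0.3008] [ 0.432 -0.316  0.155] [ 0.463 -0.287  0.212] 0.0031512519581600065
```

View pics/w2.png

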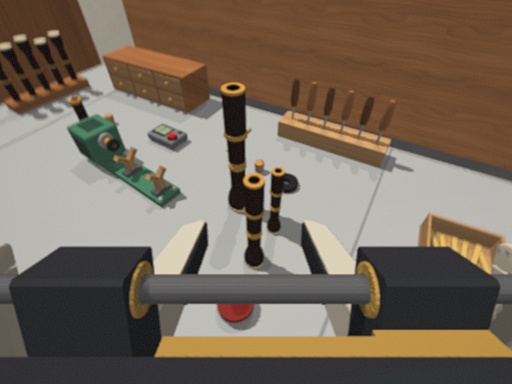

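The wrist view shows the middle drone, mouth at (254,182) and bell at (254,258), between the fingers. The small drone at (275,205) and the large one at (237,150) stand behind it, clear of the fingers.

arm_command(
  moves=[0.35,-1.7,0.04,2.82,0,-0.002,-0.004,0.35,-1.7,0.04,2.82,0,-0.002,-0.004,0.35,-1.7,0.04,2.82,0,-0.002,-0.004,0.35,-1.7,0.04,2.82,0,-0.002,-0.004,0.35,-1.7,0.04,2.82,0,-0.002,-0.004],
)

```text
clock: 4.62
tool_pos: [0.3911, -0.3365, 0.1634]
tool_rot: [-0.123, 0.836, 0.232, 0.481]
wrist_force: [0.8, -0.3, -0.4]
grip_width: 0.061
```

Run:
```python
from h import *
s=robot.sense();print(s['tool_pos'],s['wrist_force'])
G=np.array([.4485,-.301,.12]);TG=held(G,UP,az(30),np.radians(30)); path(TG,5)
```

```text
[ 0.39110498 -0.33652582  0.16342219] [ 0.79810237 -0.28481111 -0.39599601]
N 5 row [-0.067 -0.044  1.983] [0.0003 0.0017 0.0038] mid [ 0.427 -0.315  0.137]
  speed frac 0.11 margin 0.52 resid 0.0000 zmin 0.110 [-1.36  0.2   1.98  0.97  1.5  -0.67]
```

arm_command(
  moves=[0.35,-0.07,-0.04,1.98,0,0.002,0.004,0.35,-0.07,-0.04,1.98,0,0.002,0.004,0.35,-0.07,-0.04,1.98,0,0.002,0.004,0.35,-0.07,-0.04,1.98,0,0.002,0.004,0.35,-0.07,-0.04,1.98,0,0.002,0.004],
)

```text
clock: 5.25
tool_pos: [0.4632, -0.2932, 0.1113]
tool_rot: [-0.129, 0.836, 0.223, 0.484]
wrist_force: [-0.2, -0.2, 0.1]
grip_width: 0.0606
```

Run:
```python
from h import *
s=robot.sense();T=cur(s);print(s['tool_pos'],s['wrist_force'])
print('drone axis in tool (cm):',(np.linalg.inv(T)@np.array([.4485,-.301,.12,1]))[:3]*100, 'up in tool',T[2,:3])
```

```text
[ 0.46321337 -0.29321716  0.11127456] [-0.18288551 -0.17436358  0.11649318]
drone axis in tool (cm): [-0.07204543 -0.05748856 -1.87707066] up in tool [ 8.67107886e-01 -1.37782190e-04 -4.98120362e-01]
```

arm_command(
  moves=[0.7,0,-0.05,0,0,0,0,1,0,0,0,0,0,0,1,0,0,0,0,0,0,1,0,0,0,0,0,0,1,0,0,0,0,0,0],
)

```text
clock: 5.88
tool_pos: [0.4618, -0.2936, 0.1118]
tool_rot: [-0.129, 0.836, 0.223, 0.484]
wrist_force: [-0.8, 0.3, 0.1]
grip_width: 0.0148
```

```bash
cat > g.py <<'E'
from h import *
s=robot.sense();T=cur(s);print(s['clock'],s['tool_pos'],s['wrist_force'],s['grip_width'])
# lift
U=back(T,0,.06); A,q=path(U,3)
# transfer: waypoint with drone half tilted, then above the stand
tt=np.radians(30)
G1=np.array([.4975,.0192,.0,])
for zz in (.20,):
    F=held([.4982,.0222,zz],MD,-UP,tt)
    for N in (15,20): path(F,N,A,q)
M=held([.40,-.17,.26],[0.3,.3,.9],None,tt) if 0 else None
E
python3 g.py
```

```text
5.875 [ 0.46184004 -0.29359554  0.11184477] [-0.78053665  0.29411062  0.11859253] 0.014755416818425812
N 3 row [ 1.734 -0.    -0.996] [ 0. -0.  0.] mid [ 0.462 -0.294  0.142]
  speed frac 0.13 margin 0.52 resid 0.0000 zmin 0.132 [-1.36  0.08  1.97  0.97  1.57 -0.56]
N 15 row [ 2.029 -1.     0.421] [ 0.0177 -0.0966 -0.0658] mid [ 0.508 -0.146  0.237]
  speed frac 0.47 margin 0.53 resid 0.0000 zmin 0.184 [ 0.3   0.07  1.66 -0.47  1.64  0.45]
N 20 row [ 1.532 -0.737  0.299] [ 0.0133 -0.0725 -0.0494] mid [ 0.508 -0.146  0.237]
  speed frac 0.35 margin 0.53 resid 0.0000 zmin 0.184 [ 0.3   0.07  1.66 -0.47  1.64  0.45]
```

Run:
```python
from h import *
c,s=shot('wrist','w3.png'); print(s['grip_width'])
c,s=shot('scene','s3.png');print(s['grip_width'])
a=cv2.imread('pics/w3.png');b=cv2.imread('pics/s3.png')[60:300,60:380]; b=cv2.resize(b,(512,384))
cv2.imwrite('pics/c3.png',cv2.resize(np.hstack([a,b]),(800,300)))
```

```text
0.014755416818425812
0.010847499898361916
```

View pics/c3.png

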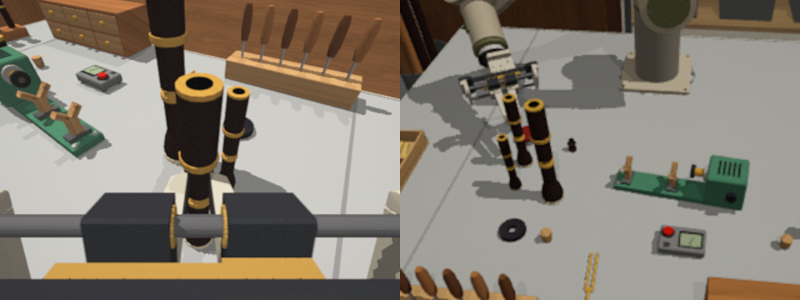

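```bash
cat > md.py <<'E'
from h import *
def circ(P,rad,x0):
    r=least_squares(lambda x:np.hypot(P[:,0]-x[0],P[:,1]-x[1])-rad,x0,loss='soft_l1',f_scale=.002); return r.x
def meas(names=('scene','top','wrist')):
    for n in names:
        c,s=shot(n); T=cur(s)@c['hand_eye'] if n=='wrist' else None; W=pts(c,T)
        m=(W[...,2]>.2)&(W[...,2]<.225)&(abs(W[...,0]-.449)<.05)&(abs(W[...,1]+.301)<.05)
        P=W[m]
        if len(P)<5: print(n,len(P)); continue
        print(n,len(P),'ztop',np.percentile(P[:,2],95).round(4),'bbox c',((P.min(0)+P.max(0))/2).round(4),np.ptp(P,0).round(4),'mean',P.mean(0).round(4))
        for lo,hi,rad in((.155,.20,.015),(.1,.138,.013),(.05,.084,.012)):
            P=W[(W[...,2]>lo)&(W[...,2]<hi)&(abs(W[...,0]-.449)<.04)&(abs(W[...,1]+.301)<.04)]
            if len(P)>15: print('   ',lo,len(P),circ(P,rad,[.449,-.301]).round(4),P.min(0).round(3),P.max(0).round(3))
    s=robot.sense();print(s['tool_pos'],cur(s)[:3,2].round(3),s['grip_width'],s['clock'],s['wrist_force'])
meas()
E
python3 md.py
```

```text
scene 76 ztop 0.2106 bbox c [ 0.457  -0.2985  0.206 ] [0.0288 0.0282 0.011 ] mean [ 0.4585 -0.2976  0.207 ]
    0.155 136 [ 0.453  -0.2999] [ 0.41  -0.34   0.156] [ 0.471 -0.284  0.2  ]
    0.1 93 [ 0.4514 -0.3006] [ 0.421 -0.331  0.1  ] [ 0.467 -0.286  0.137]
    0.05 63 [ 0.4506 -0.3005] [ 0.448 -0.31   0.05 ] [ 0.464 -0.287  0.083]
top 80 ztop 0.2149 bbox c [ 0.4544 -0.2951  0.2094] [0.0283 0.0299 0.0179] mean [ 0.4535 -0.2951  0.2088]
    0.155 51 [ 0.4325 -0.3025] [ 0.409 -0.341  0.155] [ 0.463 -0.281  0.2  ]
    0.1 38 [ 0.4447 -0.3008] [ 0.414 -0.322  0.101] [ 0.458 -0.284  0.138]
wrist 2454 ztop 0.2108 bbox c [ 0.4536 -0.2983  0.2059] [0.0307 0.0304 0.0117] mean [ 0.4484 -0.3011  0.2079]
    0.155 3433 [ 0.4534 -0.2981] [ 0.409 -0.327  0.155] [ 0.459 -0.286  0.2  ]
    0.1 367 [ 0.4514 -0.2993] [ 0.433 -0.315  0.1  ] [ 0.456 -0.289  0.138]
    0.05 20 [ 0.452  -0.3051] [ 0.439 -0.306  0.069] [ 0.441 -0.305  0.084]
[ 0.46195393 -0.29324969  0.11169006] [ 0.752  0.432 -0.498] 0.0007676672812173085 6.125 [-0.33657701 -0.56596085  0.00793639]
```

Run:
```python
from h import *
c,s=shot('wrist'); T=cur(s); W=pts(c,c['hand_eye']) # tool frame
p=c['pixels']; 
a=cv2.resize(p[120:280,150:360],(760,580),interpolation=cv2.INTER_CUBIC); cv2.imwrite('pics/c4.png',cv2.cvtColor(a,cv2.COLOR_RGB2BGR))
for r in range(190,262,6): print(r,[tuple((W[r,u]*1000).round().astype(int)) if np.isfinite(W[r,u]).all() else None for u in (226,240,256,272,286)])
```

```text
190 [(np.int64(-15), np.int64(-35), np.int64(130)), (np.int64(32), np.int64(-9), np.int64(-44)), (np.int64(33), np.int64(1), np.int64(-47)), (np.int64(31), np.int64(10), np.int64(-43)), (np.int64(3), np.int64(31), np.int64(63))]
196 [(np.int64(-24), np.int64(-35), np.int64(134)), (np.int64(28), np.int64(-9), np.int64(-43)), (np.int64(28), np.int64(1), np.int64(-45)), (np.int64(27), np.int64(10), np.int64(-39)), (np.int64(-4), np.int64(31), np.int64(65))]
202 [(np.int64(-33), np.int64(-36), np.int64(138)), (np.int64(23), np.int64(-9), np.int64(-40)), (np.int64(24), np.int64(1), np.int64(-44)), (np.int64(22), np.int64(11), np.int64(-38)), (np.int64(-11), np.int64(32), np.int64(68))]
208 [(np.int64(-43), np.int64(-37), np.int64(144)), (np.int64(19), np.int64(-9), np.int64(-39)), (np.int64(20), np.int64(1), np.int64(-41)), (np.int64(18), np.int64(11), np.int64(-36)), (np.int64(-19), np.int64(33), np.int64(73))]
214 [(np.int64(-50), np.int64(-37), np.int64(140)), (np.int64(12), np.int64(-9), np.int64(-30)), (np.int64(15), np.int64(1), np.int64(-39)), (np.int64(10), np.int64(11), np.int64(
[... 948 characters left out ...]
 np.int64(86))]
244 [(np.int64(9), np.int64(-15), np.int64(-67)), (np.int64(9), np.int64(-8), np.int64(-67)), (np.int64(7), np.int64(1), np.int64(-64)), (np.int64(9), np.int64(9), np.int64(-67)), (np.int64(-68), np.int64(36), np.int64(91))]
250 [(np.int64(35), np.int64(-9), np.int64(-125)), (np.int64(35), np.int64(-5), np.int64(-124)), (np.int64(8), np.int64(1), np.int64(-71)), (np.int64(35), np.int64(5), np.int64(-125)), (np.int64(35), np.int64(9), np.int64(-124))]
256 [(np.int64(36), np.int64(-8), np.int64(-129)), (np.int64(35), np.int64(-4), np.int64(-128)), (np.int64(7), np.int64(1), np.int64(-77)), (np.int64(34), np.int64(5), np.int64(-127)), (np.int64(35), np.int64(9), np.int64(-129))]
```

View pics/c4.png

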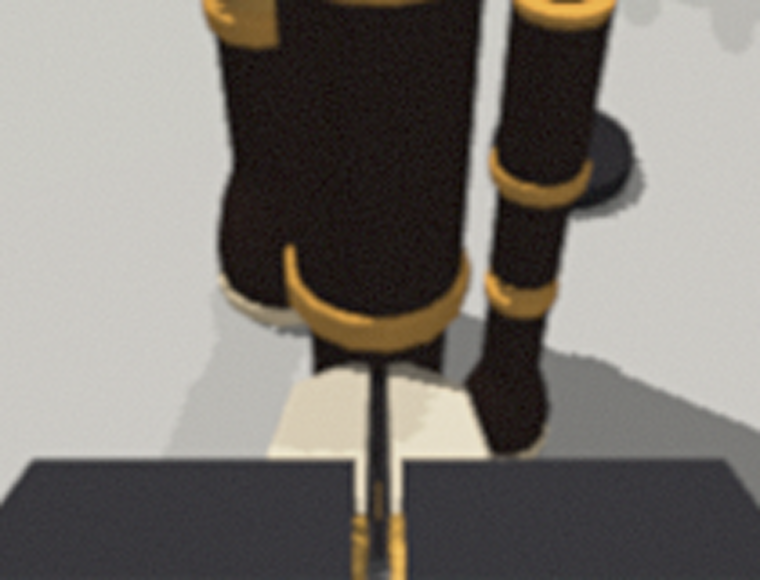

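The close view shows the closed fingertips ending right in front of the drone, which is still standing. The fingers seem to end well short of the reported TCP, so I'll check that against the depth data.

Run:
```python
from h import *
for f in ('w1','w2'):
    d=np.load(f+'.npz'); he=cams  # tool-frame points from stored world points
    T=d['T']; W=d['W']; 
    H=np.array([[-4e-4,-.9634,-.268,.0748],[1,-7e-4,1e-3,-4e-4],[-1.1e-3,-.268,.9634,-.1979],[0,0,0,1]])
    A=H@np.linalg.inv(T); P=W@A[:3,:3].T+A[:3,3]
    m=(P[...,2]<.02)&(P[...,2]>-.12)&(abs(P[...,1])<.075)&(abs(P[...,0])<.02)
    Q=P[m]; print(f,len(Q),'max tool z of finger pts',np.sort(Q[:,2])[-8:].round(4)); 
    for lo in np.arange(-.1,.01,.01):
        q=Q[(Q[:,2]>=lo)&(Q[:,2]<lo+.01)]
        if len(q): print(lo.round(2),len(q),q[:,0].min().round(3),q[:,0].max().round(3),abs(q[:,1]).min().round(3),abs(q[:,1]).max().round(3))
```

```text
w1 6936 max tool z of finger pts [-0.0318 -0.0317 -0.0317 -0.0316 -0.0315 -0.0314 -0.0311 -0.031 ]
-0.1 564 -0.009 0.011 0.046 0.064
-0.09 987 0.002 0.011 0.046 0.063
-0.08 956 -0.005 0.011 0.046 0.063
-0.07 846 -0.007 0.011 0.046 0.062
-0.06 698 -0.007 0.01 0.046 0.061
-0.05 568 -0.007 0.011 0.046 0.061
-0.04 338 -0.007 0.01 0.046 0.06
w2 5340 max tool z of finger pts [-0.0318 -0.0318 -0.0316 -0.0316 -0.0315 -0.0313 -0.0313 -0.031 ]
-0.1 420 -0.009 0.011 0.03 0.043
-0.09 884 0.002 0.011 0.03 0.047
-0.08 847 -0.004 0.011 0.03 0.047
-0.07 724 -0.007 0.011 0.03 0.046
-0.06 588 -0.008 0.011 0.03 0.045
-0.05 489 -0.007 0.011 0.03 0.045
-0.04 260 -0.007 0.01 0.03 0.042
```

arm_command(
  moves=[1,0,0,-0.3,0,0,0,1,0,0,-0.5,0,0,0,1,0,0,-1,0,0,0,0.35,0,0,-1.5,0,0,0,0.35,0,0,-1.5,0,0,0],
)

```text
clock: 6.8
tool_pos: [0.425, -0.3147, 0.1363]
tool_rot: [-0.129, 0.836, 0.223, 0.484]
wrist_force: [-0.5, -0.2, 0.3]
grip_width: 0.0163
```

```bash
sed -i 's/^meas()/if __name__=="__main__": meas()/' md.py; python3 -c "
from bench import robot; print(robot.hold_point_z)
import md; md.meas()"
```

```text
-0.0188
scene 75 ztop 0.2098 bbox c [ 0.4504 -0.3011  0.2057] [0.0288 0.0285 0.01  ] mean [ 0.453  -0.3001  0.2067]
    0.155 137 [ 0.4489 -0.302 ] [ 0.41  -0.34   0.155] [ 0.467 -0.286  0.199]
    0.1 90 [ 0.4484 -0.3019] [ 0.446 -0.312  0.1  ] [ 0.465 -0.288  0.137]
    0.05 63 [ 0.4485 -0.3011] [ 0.444 -0.312  0.05 ] [ 0.463 -0.288  0.083]
top 81 ztop 0.2136 bbox c [ 0.4477 -0.2986  0.2077] [0.028  0.0279 0.0147] mean [ 0.4472 -0.2981  0.2086]
    0.155 39 [ 0.4476 -0.2992] [ 0.41  -0.341  0.156] [ 0.46  -0.283  0.2  ]
    0.1 16 [ 0.4481 -0.2989] [ 0.435 -0.302  0.102] [ 0.453 -0.285  0.121]
    0.05 18 [ 0.4482 -0.2989] [ 0.436 -0.298  0.05 ] [ 0.458 -0.285  0.082]
wrist 1424 ztop 0.2103 bbox c [ 0.4464 -0.3012  0.2056] [0.0311 0.0295 0.0111] mean [ 0.4424 -0.3035  0.2077]
    0.155 2054 [ 0.4476 -0.3007] [ 0.409 -0.341  0.155] [ 0.455 -0.289  0.2  ]
    0.1 818 [ 0.4477 -0.3007] [ 0.434 -0.314  0.1  ] [ 0.453 -0.29   0.138]
    0.05 431 [ 0.4479 -0.3007] [ 0.435 -0.313  0.05 ] [ 0.454 -0.29   0.084]
[ 0.42539228 -0.31526063  0.13619308] [ 0.753  0.43  -0.499] 0.02794375216316009 6.95 [ 0.26451073 -0.23497687  0.43715011]
```

```bash
sed -i 's/np.array(g)+.019\*z/np.array(g)+.051*z/' h.py
python3 - <<'E'
from h import *
G=np.array([.448,-.301,.12]);TG=held(G,UP,az(30),np.radians(30)); T,q=path(TG,5)
A,q=path(back(TG,0,.06),5,T,q)
F,q=path(held([.4982,.0222,.2],MD,-UP,np.radians(30)),20,A,q)
path(held([.4982,.0222,.08],MD,-UP,np.radians(30)),10,F,q)
E
```

```text
N 5 row [-0.015 -0.025  1.644] [ 0.0008 -0.0003 -0.0002] mid [ 0.456 -0.297  0.115]
  speed frac 0.09 margin 0.51 resid 0.0000 zmin 0.094 [-1.3   0.22  1.99  1.01  1.45 -0.67]
N 5 row [ 1.039 -0.    -0.6  ] [ 0. -0.  0.] mid [ 0.486 -0.279  0.124]
  speed frac 0.08 margin 0.51 resid 0.0000 zmin 0.106 [-1.3   0.1   1.99  1.    1.51 -0.57]
N 20 row [ 1.297 -0.768  0.281] [ 0.0132 -0.0724 -0.0492] mid [ 0.517 -0.142  0.206]
  speed frac 0.33 margin 0.51 resid 0.0000 zmin 0.156 [ 0.28  0.07  1.71 -0.48  1.58  0.45]
N 10 row [0.6   0.    1.039] [ 0. -0.  0.] mid [ 0.495 -0.003  0.096]
  speed frac 0.06 margin 0.71 resid 0.0000 zmin 0.036 [ 0.28  0.21  1.79 -0.49  1.38  0.55]
```

arm_command(
  moves=[0.35,0,-0.1,0,0,0,0,0.35,0,0,0.5,0,0,0,0.35,0,0,1.5,0,0,0,0.35,0,0,2,0,0,0,0.35,0,0,2,0,0,0],
)

```text
clock: 7.58
tool_pos: [0.4717, -0.2858, 0.1047]
tool_rot: [-0.13, 0.836, 0.223, 0.484]
wrist_force: [-0.0, 0.4, -0.1]
grip_width: 0.0601
```

arm_command(
  moves=[0.35,0,0,1.2,0,0,0,0.35,0,0,1.1,0,0,0,0.35,0,0,0,0,0,0,0.5,0,0,0,0,0,0,0.6,0,0,0,0,0,0],
)

```text
clock: 8.2
tool_pos: [0.4877, -0.2779, 0.0946]
tool_rot: [-0.129, 0.836, 0.223, 0.484]
wrist_force: [-0.6, -0.4, -0.5]
grip_width: 0.0449
```

Run:
```python
from h import *
import md
s=robot.sense();T=cur(s)
print('axis in tool (cm):',(np.linalg.inv(T)@np.array([.448,-.301,.12,1]))[:3]*100, 'want z -5.1'); md.meas(['wrist'])
```

```text
axis in tool (cm): [-0.08499071  0.03472156 -5.24904766] want z -5.1
wrist 4710 ztop 0.2102 bbox c [ 0.4467 -0.3012  0.2054] [0.0303 0.0299 0.0108] mean [ 0.4421 -0.3038  0.2077]
    0.155 5368 [ 0.4476 -0.3007] [ 0.409 -0.341  0.155] [ 0.453 -0.289  0.2  ]
    0.1 3179 [ 0.4476 -0.3007] [ 0.415 -0.341  0.1  ] [ 0.48  -0.262  0.138]
    0.05 277 [ 0.4478 -0.3007] [ 0.435 -0.313  0.05 ] [ 0.449 -0.294  0.071]
[ 0.48765284 -0.27785665  0.0945543 ] [ 0.752  0.431 -0.498] 0.04104715060069109 8.25 [-0.39678894  0.5530875  -0.02556017]
```

Drone is undisturbed and centred; close the gripper.

arm_command(
  moves=[1,0,0,0,0,0,0,1,0,0,0,0,0,0,1,0,0,0,0,0,0,1,0,0,0,0,0,0,1,0,0,0,0,0,0],
)

```text
clock: 8.88
tool_pos: [0.4879, -0.2773, 0.0944]
tool_rot: [-0.129, 0.836, 0.223, 0.484]
wrist_force: [-0.8, -0.6, 0.9]
grip_width: 0.0251
```

arm_command(
  moves=[1,0.35,0,-0.2,0,0,0,1,0.87,0,-0.5,0,0,0,1,1.04,0,-0.6,0,0,0,1,1.04,0,-0.6,0,0,0,1,1.04,0,-0.6,0,0,0],
)

```text
clock: 9.5
tool_pos: [0.4878, -0.2774, 0.1455]
tool_rot: [-0.129, 0.836, 0.223, 0.484]
wrist_force: [0.3, -0.5, -2.9]
grip_width: 0.0252
```

Run:
```python
from h import *
import md
s=robot.sense();T=cur(s); W=None
c,s=shot('wrist','w5.png');P=pts(c,c['hand_eye']);W=P@T[:3,:3].T+T[:3,3]
def fitaxis(P,guess_p,guess_d):
    pass
m=(abs(W[...,0]-.448)<.022)&(abs(W[...,1]+.301)<.022)&(W[...,2]>.2)
z=W[...,2]
for lo,hi,rad in((.2,.28,.015),(.1,.14,.012)):
    mm=(abs(W[...,0]-.448)<.03)&(abs(W[...,1]+.301)<.03)&(z>lo)&(z<hi); 
    if mm.sum()>20: print(lo,mm.sum(),md.circ(W[mm],rad,[.448,-.301]).round(4),W[mm][:,2].max().round(4))
print(s['tool_pos'],s['grip_width'],s['wrist_force'],s['clock'])
A=T;
for z in (.2,.17):
    F,q=path(held([.4982,.0222,z],MD,-UP,np.radians(30)),20)
```

```text
0.2 10583 [ 0.4475 -0.3   ] 0.262
0.1 302 [ 0.4478 -0.3005] 0.1235
[ 0.48780119 -0.27741614  0.14547132] 0.025205737965573467 [ 0.31813653 -0.49339258 -2.89123182] 9.5
N 20 row [ 1.3   -0.764  0.238] [ 0.0134 -0.0724 -0.0493] mid [ 0.517 -0.143  0.202]
  speed frac 0.33 margin 0.50 resid 0.0000 zmin 0.156 [ 0.28  0.07  1.71 -0.48  1.58  0.45]
N 20 row [ 1.251 -0.805  0.394] [ 0.0134 -0.0724 -0.0493] mid [ 0.521 -0.137  0.187]
  speed frac 0.32 margin 0.49 resid 0.0000 zmin 0.126 [ 0.28  0.1   1.73 -0.48  1.53  0.47]
```

```bash
cat > tr.py <<'E'
from h import *
T0=cur();q0=robot.sense()['q']; tt=np.radians(30)
# drone axis in tool frame: ax = cos t x - sin t z ; points from bell(-.12) to mouth(.09)
axt=np.array([np.cos(tt),0,-np.sin(tt)]); S=np.linspace(-.12,.09,22)
pt=np.array([0,0,-.051])+S[:,None]*axt
gr=np.array([[x,y,z] for x in(-.04,.04) for y in(-.094,.094) for z in(-.116,-.25)]+[[0,y,-.032] for y in(-.035,.035)])
def chk(T0,T,N):
    L=np.real(logm(np.linalg.inv(T0)@T)); o=[]
    for i in range(N+1):
        Ti=T0@expm(L*i/N)
        for P,e in((pt,.02),(gr,.0)):
            p=P@Ti[:3,:3].T+Ti[:3,3]
            lo=p[p[:,2]<.30]; 
            if len(lo): o.append((np.hypot(lo[:,0]-.557,lo[:,1]+.2).min()-.028-e, np.hypot(lo[:,0]-.533,lo[:,1]+.298).min()-.02-e if (lo[:,2]<.19).any() else 9, p[:,2].min()-e))
    o=np.array(o); print('   clear large %.3f small %.3f lowest %.3f'%tuple(o.min(0)))
for M in ([.40,-.17,.24],[.42,-.17,.26],[.40,-.14,.24]):
    print(M); TM=held(M,UP,az(30),tt); n=10
    A,q=path(TM,n); chk(T0,A,n)
    for z in (.20,):
        F,q2=path(held([.4982,.0222,z],MD,-UP,tt),15,A,q); chk(A,F,15)
E
python3 tr.py
```

```text
[0.4, -0.17, 0.24]
N 10 row [ 0.694 -1.376 -0.15 ] [ 0.0003 -0.0002  0.0001] mid [ 0.463 -0.213  0.181]
  speed frac 0.22 margin 0.16 resid 0.0000 zmin 0.154 [-1.34 -0.45  2.34  0.98  1.65 -0.42]
   clear large 0.086 small 0.037 lowest 0.032
N 15 row [ 0.972 -0.365  0.725] [ 0.0176 -0.0965 -0.0656] mid [ 0.488 -0.07   0.218]
  speed frac 0.44 margin 0.20 resid 0.0000 zmin 0.156 [ 0.28  0.07  1.71 -0.48  1.58  0.45]
   clear large 0.069 small 0.130 lowest 0.100
[0.42, -0.17, 0.26]
N 10 row [ 0.954 -1.276 -0.099] [ 0.0003 -0.0002  0.0001] mid [ 0.473 -0.213  0.191]
  speed frac 0.21 margin 0.20 resid 0.0000 zmin 0.156 [-1.28 -0.45  2.3   1.    1.63 -0.36]
   clear large 0.073 small 0.036 lowest 0.032
N 15 row [ 0.848 -0.51   0.821] [ 0.0176 -0.0965 -0.0656] mid [ 0.5   -0.065  0.226]
  speed frac 0.43 margin 0.24 resid 0.0000 zmin 0.156 [ 0.28  0.07  1.71 -0.48  1.58  0.45]
   clear large 0.059 small 0.125 lowest 0.120
[0.4, -0.14, 0.24]
N 10 row [ 0.769 -1.636 -0.02 ] [ 0.0003 -0.0002  0.0001] mid [ 0.463 -0.198  0.181]
  speed frac 0.27 margin 0.09 resid 0.0000 zmin 0.154 [-1.31 -0.56  2.41  0.99  1.65 -0.37]
   clear large 0.081 small 0.037 lowest 0.032
N 15 row [ 0.79  -0.246  0.684] [ 0.0176 -0.0965 -0.0656] mid [ 0.485 -0.055  0.213]
  speed frac 0.44 margin 0.13 resid 0.0000 zmin 0.156 [ 0.28  0.07  1.71 -0.48  1.58  0.45]
   clear large 0.075 small 0.144 lowest 0.100
```

arm_command(
  moves=[1,0.95,-1.28,-0.1,0,0,0,1,0.95,-1.28,-0.1,0,0,0,1,0.95,-1.28,-0.1,0,0,0,1,0.95,-1.28,-0.1,0,0,0,1,0.95,-1.28,-0.1,0,0,0],
)

```text
clock: 10.18
tool_pos: [0.4725, -0.2117, 0.1885]
tool_rot: [-0.129, 0.836, 0.223, 0.484]
wrist_force: [-0.5, -0.3, -1.7]
grip_width: 0.0253
```

arm_command(
  moves=[1,0.95,-1.28,-0.1,0,0,0,1,0.95,-1.28,-0.1,0,0,0,1,0.95,-1.28,-0.1,0,0,0,1,0.95,-1.28,-0.1,0,0,0,1,0.95,-1.28,-0.1,0,0,0],
)

```text
clock: 10.8
tool_pos: [0.4574, -0.1465, 0.2321]
tool_rot: [-0.129, 0.836, 0.223, 0.484]
wrist_force: [-0.8, 0.5, -1.4]
grip_width: 0.0255
```

Run:
```python
from h import *
import io,contextlib
s=robot.sense();print(s['tool_pos'],s['grip_width'],s['wrist_force'])
path(held([.4982,.0222,.2],MD,-UP,np.radians(30)),20)
path(held([.4982,.0222,.2],MD,-UP,np.radians(30)),15)
```

```text
[ 0.4573772  -0.14647674  0.23212079] 0.025462957205012196 [-0.83319198  0.53657476 -1.35729505]
N 20 row [ 0.646 -0.366  0.597] [ 0.0133 -0.0725 -0.0493] mid [ 0.499 -0.065  0.224]
  speed frac 0.32 margin 0.22 resid 0.0000 zmin 0.156 [ 0.28  0.07  1.71 -0.48  1.58  0.45]
N 15 row [ 0.847 -0.497  0.805] [ 0.0177 -0.0966 -0.0658] mid [ 0.499 -0.065  0.224]
  speed frac 0.43 margin 0.23 resid 0.0000 zmin 0.156 [ 0.28  0.07  1.71 -0.48  1.58  0.45]
```

arm_command(
  moves=[1,0.65,-0.37,0.6,0.013,-0.073,-0.049,1,0.65,-0.37,0.6,0.013,-0.073,-0.049,1,0.65,-0.37,0.6,0.013,-0.073,-0.049,1,0.65,-0.37,0.6,0.013,-0.073,-0.049,1,0.65,-0.37,0.6,0.013,-0.073,-0.049],
)

```text
clock: 11.42
tool_pos: [0.4828, -0.1068, 0.2377]
tool_rot: [-0.053, 0.872, 0.359, 0.328]
wrist_force: [-0.4, -0.3, -2.2]
grip_width: 0.0252
```

arm_command(
  moves=[1,0.65,-0.37,0.6,0.013,-0.073,-0.049,1,0.65,-0.37,0.6,0.013,-0.073,-0.049,1,0.65,-0.37,0.6,0.013,-0.073,-0.049,1,0.65,-0.37,0.6,0.013,-0.073,-0.049,1,0.65,-0.37,0.6,0.013,-0.073,-0.049],
)

```text
clock: 12.05
tool_pos: [0.4996, -0.0642, 0.2242]
tool_rot: [0.025, 0.865, 0.476, 0.157]
wrist_force: [-0.7, 0.3, -2.8]
grip_width: 0.0252
```

arm_command(
  moves=[1,0.65,-0.37,0.6,0.013,-0.073,-0.049,1,0.65,-0.37,0.6,0.013,-0.073,-0.049,1,0.65,-0.37,0.6,0.013,-0.073,-0.049,1,0.65,-0.37,0.6,0.013,-0.073,-0.049,1,0.65,-0.37,0.6,0.013,-0.073,-0.049],
)

```text
clock: 12.68
tool_pos: [0.5043, -0.0271, 0.1944]
tool_rot: [0.101, 0.815, 0.57, -0.021]
wrist_force: [0.3, -0.1, -2.4]
grip_width: 0.0255
```

arm_command(
  moves=[1,0.65,-0.37,0.6,0.013,-0.073,-0.049,1,0.65,-0.37,0.6,0.013,-0.073,-0.049,1,0.65,-0.37,0.6,0.013,-0.073,-0.049,1,0.65,-0.37,0.6,0.013,-0.073,-0.049,1,0.65,-0.37,0.6,0.013,-0.073,-0.049],
)

```text
clock: 13.3
tool_pos: [0.4954, -0.0024, 0.1546]
tool_rot: [0.173, 0.725, 0.636, -0.199]
wrist_force: [-0.6, 0.6, -2.2]
grip_width: 0.0253
```

```bash
cat > ax.py <<'E'
from h import *
from scipy.spatial.transform import Rotation
RAD=[(-.115,-.08,None),(-.07,-.036,.012),(-.02,.018,.013),(.03,.088,.015)]
def axis(zg,g=(.4982,.0222),name=None,rng=.03):
    g=np.array([g[0],g[1],zg]); side=np.cross(MD,UP)
    for n in ('scene','top','wrist'):
        c,s=shot(n,name and n+name); T=cur(s)@c['hand_eye'] if n=='wrist' else None; W=pts(c,T)-g
        s_=W@MD;l=W@side;h=W[...,2]; dist=np.hypot(l,h)
        ok=(dist<rng)&(s_>-.15)&(s_<.12)
        P=np.stack([s_,l,h],-1)[ok]
        if len(P)<40: print(n,len(P)); continue
        sel=np.concatenate([P[(P[:,0]>a)&(P[:,0]<b)] for a,b,r in RAD if r and r!=.013]); rr=np.where(sel[:,0]<0,.012,.015)
        f=lambda x:np.hypot(sel[:,1]-x[0]-x[1]*sel[:,0],sel[:,2]-x[2]-x[3]*sel[:,0])-rr
        r=least_squares(f,[0,0,0,0],loss='soft_l1',f_scale=.0015)
        d=np.hypot(P[:,1]-r.x[0]-r.x[1]*P[:,0],P[:,2]-r.x[2]-r.x[3]*P[:,0]); Q=P[d<.0165]
        print(n,len(P),(sel[:,0]<0).sum(),(sel[:,0]>0).sum(),'lat mm %.1f slope %.2fdeg  h mm %.1f slope %.2fdeg'%(r.x[0]*1e3,np.degrees(r.x[1]),r.x[2]*1e3,np.degrees(r.x[3])),'s range',np.percentile(P[:,0],[.5,99.5]).round(4),Q[:,0].max().round(4),'rms',np.sqrt(np.mean(np.minimum(abs(r.fun),.01)**2)).round(4))
    print(s['tool_pos'],s['grip_width'],s['wrist_force'],s['clock'])
if __name__=='__main__':
    import sys; axis(float(sys.argv[1]),name=sys.argv[2] if len(sys.argv)>2 else None)
E
python3 ax.py .2 6.png
python3 - <<'E'
from h import *
path(held([.4982,.0222,.2],MD,-UP,np.radians(30)),2)
a=cv2.imread('pics/wrist6.png');b=cv2.imread('pics/scene6.png')[100:300,150:400];b=cv2.resize(b,(480,384));cv2.imwrite('pics/c6.png',cv2.resize(np.hstack([a,b]),(800,310)))
E
```

```text
scene 536 109 70 lat mm 1.0 slope 0.30deg  h mm -1.4 slope -0.32deg s range [-0.1184  0.0906] 0.0909 rms 0.0015
top 439 84 3 lat mm -1.6 slope 0.28deg  h mm -4.0 slope -1.55deg s range [-0.115   0.0302] 0.0315 rms 0.0024
wrist 15670 297 7183 lat mm -1.4 slope 0.19deg  h mm -3.1 slope -0.35deg s range [-0.1007  0.0928] 0.0937 rms 0.0005
[ 0.49392766 -0.00172642  0.15218942] 0.02492897645122082 [-1.10468709  0.36535304 -2.12277673] 13.4
N 2 row [-0.104  0.025 -0.087] [-0.0036  0.0041 -0.0022] mid [ 0.495 -0.003  0.155]
  speed frac 0.02 margin 0.79 resid 0.0000 zmin 0.155 [ 0.28  0.07  1.71 -0.48  1.58  0.45]
```

View pics/c6.png

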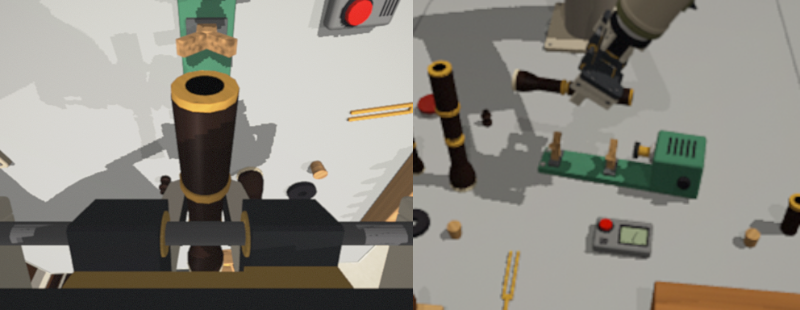

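arm_command(
  moves=[1,0.8,0.02,1.47,-0.004,0.004,-0.002,1,0.8,0.02,1.47,-0.004,0.004,-0.002,1,0.9,0,1.56,0,0,0,1,0.9,0,1.56,0,0,0,1,0.9,0,1.56,0,0,0],
)

```text
clock: 14.08
tool_pos: [0.4958, -0.0044, 0.0658]
tool_rot: [0.173, 0.725, 0.639, -0.193]
wrist_force: [0.0, 0.1, -2.0]
grip_width: 0.0252
```

Run:
```python
from h import *
import ax
ax.axis(.11)
c,s=shot('wrist'); W=pts(c,cur(s)@c['hand_eye']); O=np.array([.5076,.0976,0]);side=np.cross(MD,UP)
y=(W-O)@MD; x=(W-O)@side; z=W[...,2]
m=(y>-.03)&(y<.0)&(abs(x)<.04)&(z>.03)&(z<.085); print('front rest pts',m.sum(), 'x',np.percentile(x[m],[1,99]).round(4),'y',np.percentile(y[m],[1,99]).round(4),'zmax',np.percentile(z[m],99).round(4))
m=(y>.01)&(y<.045)&(abs(x)<.03)&(z>.06)&(z<.1); 
if m.sum(): print('nozzle pts',m.sum(),'y',np.percentile(y[m],[1,5,99]).round(4),'x',np.percentile(x[m],[1,99]).round(4),'z',np.percentile(z[m],[50,99]).round(4))
```

```text
scene 505 94 69 lat mm 1.4 slope -0.22deg  h mm -0.1 slope 0.40deg s range [-0.1216  0.1167] 0.0889 rms 0.0015
top 394 73 0 lat mm 1.3 slope 2.32deg  h mm 2.0 slope 3.97deg s range [-0.119   0.0266] 0.0278 rms 0.0025
wrist 18365 246 7463 lat mm -1.3 slope -0.12deg  h mm -0.8 slope 0.10deg s range [-0.1031  0.1138] 0.0901 rms 0.0004
[ 0.49413511 -0.00462236  0.0643847 ] 0.025645195674750047 [-0.84734654  0.21832889 -1.71770663] 14.175
front rest pts 1322 x [-0.0286  0.0272] y [-0.0224 -0.0081] zmax 0.0743
nozzle pts 3480 y [0.0128 0.0259 0.0382] x [-0.0156  0.0142] z [0.0869 0.0995]
```

arm_command(
  moves=[1,0.5,0.05,0.87,0,0,0,1,0.5,0,0.87,0,0,0,1,0.4,0,0.69,0,0,0,1,0.15,0,0.26,0,0,0,1,0.1,0,0.17,0,0,0],
)

```text
clock: 14.9
tool_pos: [0.4966, -0.0043, 0.034]
tool_rot: [0.173, 0.724, 0.639, -0.193]
wrist_force: [-0.5, -0.3, -2.5]
grip_width: 0.0253
```

```bash
python3 -c "
import ax; ax.axis(.077)"
```

```text
scene 534 122 64 lat mm 3.3 slope -0.70deg  h mm -0.1 slope 0.85deg s range [-0.121   0.1192] 0.12 rms 0.0037
top 407 101 0 lat mm -7.1 slope -7.06deg  h mm -9.2 slope -10.00deg s range [-0.1187  0.0264] -0.0036 rms 0.0047
wrist 24133 303 9118 lat mm 0.9 slope -0.16deg  h mm 1.9 slope 0.18deg s range [-0.1009  0.1196] 0.12 rms 0.0036
[ 0.49671351 -0.00430926  0.03418634] 0.025268915104811957 [-0.18778425  0.16191316 -1.97712245] 15.0
```

arm_command(
  moves=[1,0.05,0,0.09,0,0,0,1,0.05,0,0.09,0,0,0,1,0.05,0,0.09,0,0,0,1,0.05,0,0.09,0,0,0,1,0,0,0,0,0,0],
)

```text
clock: 15.68
tool_pos: [0.4967, -0.0044, 0.031]
tool_rot: [0.173, 0.725, 0.638, -0.193]
wrist_force: [-3.6, 1.6, 7.0]
grip_width: 0.0251
```

```bash
cat > r.py <<'E'
from h import *
S=[robot.sense()]
print(S[0]['clock'],S[0]['tool_pos'].round(4),S[0]['wrist_force'].round(2),S[0]['wrist_torque'].round(3),S[0]['grip_width'].round(4))
T=cur(S[0]);g=T[:3,3]-.051*T[:3,2];d=T[:3,:3]@np.array([np.cos(np.radians(30)),0,-.5]); O=np.array([.5076,.0976,0])
print('grip pt',g.round(4),'stand y',((g-O)@MD).round(4),'x',((g-O)@np.cross(MD,UP)).round(4),'axis dir err deg',np.degrees([d@np.cross(MD,UP),d[2]]).round(2))
E
python3 r.py
```

```text
Traceback (most recent call last):
  File "r.py", line 3, in <module>
    print(S[0]['clock'],S[0]['tool_pos'].round(4),S[0]['wrist_force'].round(2),S[0]['wrist_torque'].round(3),S[0]['grip_width'].round(4))
                                                                                                             ^^^^^^^^^^^^^^^^^^^^^^^^
AttributeError: 'float' object has no attribute 'round'
```

```bash
sed -i "s/S\[0\]\['grip_width'\].round(4)/round(S[0]['grip_width'],4)/" r.py; python3 r.py
```

```text
15.675 [ 0.4967 -0.0044  0.031 ] [-3.56  1.62  6.95] [-0.043  0.603 -0.31 ] 0.0251
grip pt [0.4997 0.021  0.0751] stand y -0.077 x 0.0016 axis dir err deg [ 0.07 -0.06]
```

arm_command(
  moves=[1,-0.02,-0.08,-0.03,0,0,0,1,0.17,0,-0.1,0,0,0,1,0.17,0,-0.1,0,0,0,1,0.17,0,-0.1,0,0,0,1,0.17,0,-0.1,0,0,0],
)

```text
clock: 16.3
tool_pos: [0.4968, 0.0037, 0.0304]
tool_rot: [0.173, 0.725, 0.639, -0.193]
wrist_force: [0.2, 0.3, -1.8]
grip_width: 0.0251
```

```bash
python3 r.py
python3 - <<'E'
from h import *
c,s=shot('wrist','w8.png'); W=pts(c,cur(s)@c['hand_eye']); O=np.array([.5076,.0976,0]);side=np.cross(MD,UP)
y=(W-O)@MD; x=(W-O)@side; z=W[...,2]; col=np.argmin(abs(x[100:200].mean(0))) if 0 else 256
p=c['pixels']
m=(abs(x)<.006)&(z>.05)&(z<.105)&(y>-.02)&(y<.06)
b=np.round(y[m]*1000).astype(int)
for k in range(-4,42,2): 
    q=m&(y>k/1000)&(y<(k+2)/1000)
    if q.sum(): print(k,q.sum(),np.median(z[q]).round(4),p[q].mean(0).round())
cv2.imwrite('pics/c8.png',cv2.resize(cv2.imread('pics/w8.png')[:260,140:380],(740,800-0))[:590])
E
```

```text
16.3 [0.4968 0.0037 0.0304] [ 0.17  0.32 -1.75] [0.365 0.028 0.002] 0.0251
grip pt [0.4998 0.029  0.0746] stand y -0.069 x 0.0008 axis dir err deg [ 0.04 -0.03]
-4 131 0.09 [41. 33. 29.]
-2 127 0.0899 [44. 35. 32.]
0 132 0.09 [43. 34. 31.]
2 143 0.09 [44. 35. 32.]
4 141 0.0901 [46. 36. 33.]
6 159 0.0899 [49. 38. 34.]
8 157 0.09 [54. 40. 36.]
10 166 0.09 [57. 43. 38.]
12 165 0.0899 [60. 44. 39.]
14 193 0.09 [59. 43. 38.]
16 205 0.09 [103.  77.  47.]
18 197 0.0898 [239. 193.  89.]
20 609 0.0871 [179. 137.  66.]
22 22 0.0849 [112.  86.  45.]
24 28 0.089 [46. 46. 45.]
26 224 0.0897 [55. 54. 53.]
28 257 0.0898 [56. 55. 54.]
30 271 0.0897 [56. 55. 54.]
32 293 0.0897 [57. 56. 55.]
34 678 0.0874 [82. 71. 53.]
36 297 0.0838 [234. 186.  86.]
38 303 0.0838 [234. 186.  86.]
40 322 0.0837 [233. 185.  86.]
```

arm_command(
  moves=[1,0.09,0,-0.05,0,0,0,1,0.09,0,-0.05,0,0,0,1,0.05,0,-0.03,0,0,0,1,0.05,0,-0.03,0,0,0,1,0,0,0,0,0,0],
)

```text
clock: 16.98
tool_pos: [0.4973, 0.0068, 0.0305]
tool_rot: [0.173, 0.725, 0.639, -0.193]
wrist_force: [-0.8, 1.2, -2.7]
grip_width: 0.0251
```

```bash
cat > gap.py <<'E'
from h import *
c,s=shot('wrist','w9.png'); W=pts(c,cur(s)@c['hand_eye']); O=np.array([.5076,.0976,0]);side=np.cross(MD,UP)
y=(W-O)@MD; x=(W-O)@side; z=W[...,2]; p=c['pixels'].astype(int)
# along the image column through the axis: brass edge -> rubber start, and gap depth
for u in (252,256,260):
    r=[(v,round(y[v,u]*1000,1),round(z[v,u]*1000)) for v in range(384) if .015<y[v,u]<.03]; print(u,[a for i,a in enumerate(r) if i%max(1,len(r)//14)==0])
E
python3 r.py; python3 gap.py
```

```text
16.975 [0.4973 0.0068 0.0305] [-0.78  1.16 -2.72] [ 0.429  0.063 -0.051] 0.0251
grip pt [0.5003 0.0321 0.0746] stand y -0.0659 x 0.0008 axis dir err deg [ 0.04 -0.02]
252 [(112, np.float64(29.7), 90), (115, np.float64(29.1), 90), (118, np.float64(28.1), 90), (121, np.float64(27.0), 90), (124, np.float64(23.8), 87), (127, np.float64(24.3), 89), (130, np.float64(24.1), 91), (133, np.float64(23.1), 91), (136, np.float64(21.8), 91), (139, np.float64(20.7), 91), (142, np.float64(19.7), 91), (145, np.float64(18.7), 91), (148, np.float64(16.7), 90), (151, np.float64(15.9), 91)]
256 [(112, np.float64(29.6), 90), (114, np.float64(29.5), 91), (116, np.float64(28.5), 90), (118, np.float64(28.3), 91), (120, np.float64(26.8), 89), (122, np.float64(26.2), 90), (124, np.float64(24.8), 89), (126, np.float64(24.8), 90), (128, np.float64(23.9), 89), (130, np.float64(23.5), 90), (132, np.float64(23.3), 91), (134, np.float64(22.4), 90), (136, np.float64(21.4), 90), (138, np.float64(20.4), 90), (140, np.float64(20.8), 91), (142, np.float64(19.7), 91), (144, np.float64(18.5), 90), (146, np.float64(18.4), 91), (148, np.float64(16.9), 90), (150, np.float64(16.7), 91), (152, np.float64(15.8), 91)]
260 [(112, np.float64(29.9), 90), (114, np.float64(29.3), 90), (116, np.float64(27.7), 89), (118, np.float64(28.0), 90), (120, np.float64(27.6), 91), (122, np.float64(26.8), 91), (126, np.float64(24.1), 89), (128, np.float64(23.8), 89), (130, np.float64(23.6), 90), (132, np.float64(23.1), 90), (134, np.float64(22.6), 91), (136, np.float64(21.5), 90), (138, np.float64(21.2), 91), (140, np.float64(20.1), 90), (142, np.float64(19.6), 91), (144, np.float64(18.7), 91), (146, np.float64(17.8), 90), (148, np.float64(17.2), 91), (150, np.float64(16.3), 91), (152, np.float64(16.4), 92)]
```

arm_command(
  moves=[1,0.05,0,-0.03,0,0,0,1,0.04,0,-0.02,0,0,0,1,0.04,0,-0.02,0,0,0,1,0,0,0,0,0,0,1,0,0,0,0,0,0],
)

```text
clock: 17.65
tool_pos: [0.4973, 0.0076, 0.0305]
tool_rot: [0.173, 0.725, 0.639, -0.193]
wrist_force: [1.0, -5.6, -1.8]
grip_width: 0.0253
```

```bash
python3 r.py
```

```text
17.65 [0.4973 0.0076 0.0305] [ 0.95 -5.64 -1.76] [-0.409  0.09  -0.017] 0.0253
grip pt [0.5003 0.033  0.0746] stand y -0.065 x 0.0007 axis dir err deg [ 0.06 -0.08]
```

arm_command(
  moves=[1,0.03,0,0.05,0,0,0,1,0,0,0,0,0,0,0.65,0,0,0,0,0,0,0.5,0,0,0,0,0,0,0.35,0,0,0,0,0,0],
)

```text
clock: 18.27
tool_pos: [0.4977, 0.0085, 0.03]
tool_rot: [0.173, 0.725, 0.639, -0.193]
wrist_force: [-0.3, 0.4, 0.4]
grip_width: 0.0476
```

```bash
python3 r.py; python3 -c "
import ax; ax.axis(.075,g=(.4997,.0341),rng=.022)"; python3 gap.py
```

```text
18.275 [0.4977 0.0085 0.03  ] [-0.35  0.37  0.37] [ 0.218 -0.026  0.067] 0.0476
grip pt [0.5007 0.0339 0.0741] stand y -0.0641 x 0.001 axis dir err deg [0.03 0.01]
scene 519 108 53 lat mm 0.9 slope -0.64deg  h mm -2.0 slope 0.37deg s range [-0.1213  0.1191] 0.1188 rms 0.0024
top 350 89 0 lat mm 9.2 slope 9.91deg  h mm 1.4 slope 2.00deg s range [-0.118   0.0292] 0.0292 rms 0.0037
wrist 20011 262 8105 lat mm -0.6 slope -0.13deg  h mm -0.9 slope 0.05deg s range [-0.1027  0.1178] 0.1186 rms 0.0016
[0.49754023 0.00838816 0.02987594] 0.055973216474132864 [0.7810638  0.02895237 0.8216069 ] 18.375
252 [(118, np.float64(29.7), 90), (120, np.float64(28.6), 89), (122, np.float64(28.3), 90), (124, np.float64(27.9), 90), (126, np.float64(27.2), 90), (128, np.float64(25.5), 89), (130, np.float64(24.5), 88), (132, np.float64(23.9), 89), (134, np.float64(23.9), 90), (136, np.float64(23.5), 90), (138, np.float64(22.3), 90), (140, np.float64(21.3), 89), (142, np.float64(20.2), 89), (144, np.float64(19.3), 89), (146, np.float64(18.8), 89), (148, np.float64(18.0), 89), (150, np.float64(17.3), 89), (152,
[... 464 characters left out ...]
(147, np.float64(18.4), 89), (149, np.float64(17.6), 89), (151, np.float64(17.2), 90), (153, np.float64(15.3), 88), (155, np.float64(15.7), 90)]
260 [(118, np.float64(29.7), 90), (120, np.float64(28.7), 89), (122, np.float64(28.0), 89), (124, np.float64(28.3), 91), (126, np.float64(27.0), 90), (128, np.float64(26.0), 90), (130, np.float64(24.5), 88), (132, np.float64(23.3), 88), (134, np.float64(23.5), 89), (136, np.float64(22.4), 89), (138, np.float64(21.2), 88), (140, np.float64(21.3), 89), (142, np.float64(20.1), 89), (144, np.float64(18.8), 88), (146, np.float64(18.5), 89), (148, np.float64(18.0), 89), (150, np.float64(17.2), 89), (152, np.float64(16.9), 90), (154, np.float64(15.5), 89)]
```

arm_command(
  moves=[0.25,0,0,0,0,0,0,0.25,-0.5,0,-0.87,0,0,0,0.25,-1.2,0,-2.08,0,0,0,0.25,-1.5,0,-2.6,0,0,0,0.25,-2,0,-3.46,0,0,0],
)

```text
clock: 19.1
tool_pos: [0.4964, 0.0081, 0.1348]
tool_rot: [0.172, 0.724, 0.639, -0.194]
wrist_force: [0.4, -0.0, -0.3]
grip_width: 0.0699
```

```bash
python3 r.py; python3 -c "
import ax; ax.axis(.075,g=(.4997,.0341),rng=.022)"; python3 gap.py
python3 - <<'E'
import cv2,numpy as np
a=cv2.imread('pics/w9.png');cv2.imwrite('pics/c9.png',cv2.resize(a[20:230,130:380],(714,600),interpolation=cv2.INTER_CUBIC))
E
```

```text
19.1 [0.4964 0.0081 0.1348] [ 0.4  -0.05 -0.31] [ 0.172 -0.015  0.041] 0.0699
grip pt [0.4995 0.0335 0.179 ] stand y -0.0646 x -0.0001 axis dir err deg [ 0.05 -0.05]
scene 809 107 211 lat mm 0.8 slope -0.40deg  h mm -1.7 slope 0.15deg s range [-0.1212  0.1182] 0.1194 rms 0.0021
top 345 92 5 lat mm 0.0 slope 0.67deg  h mm -1.3 slope 0.12deg s range [-0.118  0.032] 0.0332 rms 0.0035
wrist 9388 857 4042 lat mm -0.4 slope -0.07deg  h mm -1.0 slope 0.16deg s range [-0.1172  0.1015] 0.1025 rms 0.002
[0.50023263 0.00900218 0.13957426] 0.06941107738269194 [ 1.07640858 -0.45736504  0.03201695] 19.2
252 [(20, np.float64(30.0), 90), (22, np.float64(28.6), 89), (24, np.float64(28.2), 91), (26, np.float64(26.7), 89), (28, np.float64(25.8), 90), (30, np.float64(24.5), 88), (32, np.float64(23.3), 88), (34, np.float64(22.3), 88), (36, np.float64(21.5), 89), (38, np.float64(20.3), 89), (40, np.float64(18.9), 88), (42, np.float64(18.5), 90), (44, np.float64(17.0), 89), (46, np.float64(16.0), 89)]
256 [(20, np.float64(29.7), 89), (22, np.float64(29.0), 90), (24, np.float64(27.8), 89), (26, np.float64(2
[... 351 characters left out ...]
 (22, np.float64(28.5), 88), (23, np.float64(27.9), 88), (24, np.float64(27.8), 89), (25, np.float64(27.2), 89), (26, np.float64(26.3), 87), (27, np.float64(25.8), 87), (28, np.float64(25.1), 87), (29, np.float64(24.7), 87), (30, np.float64(24.5), 89), (31, np.float64(23.6), 87), (32, np.float64(23.2), 88), (33, np.float64(22.4), 87), (34, np.float64(21.9), 87), (35, np.float64(21.5), 87), (36, np.float64(21.4), 89), (37, np.float64(20.2), 87), (38, np.float64(20.1), 88), (39, np.float64(19.2), 87), (40, np.float64(18.7), 87), (41, np.float64(18.4), 88), (42, np.float64(17.6), 87), (43, np.float64(17.2), 88), (44, np.float64(16.5), 88), (45, np.float64(15.8), 87), (46, np.float64(15.3), 87)]
```

View pics/c9.png

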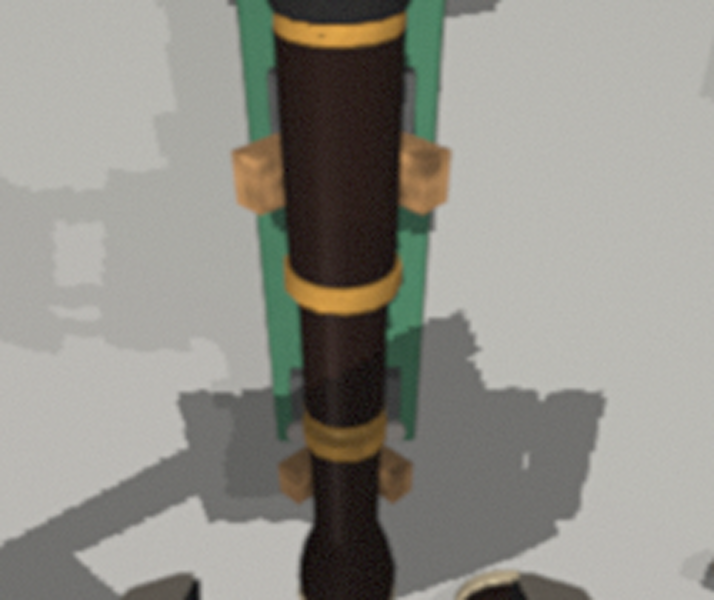

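The drone lies in both rests with its brass ring directly against the black rubber (top, about (340,25)). On to the button, with the gripper shut and the tool vertical.

Run:
```python
from h import *
R0=axes(MD,-UP)
A,q=path(Tof([.655,.082,.10],R0),10)
B,q=path(Tof([.655,.082,.02],R0),5,A,q)
c,s=shot('wrist'); p=c['pixels'].astype(int); W=pts(c,cur(s)@c['hand_eye'])
b=(p[...,0]>140)&(p[...,1]<70)&(p[...,2]<70)&(W[...,0]>.6)&(W[...,2]>.03); print(b.sum(), W[b].mean(0) if b.any() else None)
```

```text
N 10 row [0.998 1.465 0.082] [ 0.0006  0.0523 -0.0003] mid [0.576 0.043 0.112]
  speed frac 0.13 margin 0.81 resid 0.0000 zmin 0.100 [0.05 0.34 1.4  0.   1.4  0.17]
N 5 row [0.  0.  1.6] [ 0.  0. -0.] mid [0.655 0.082 0.06 ]
  speed frac 0.07 margin 1.04 resid 0.0000 zmin 0.020 [0.05 0.42 1.46 0.   1.26 0.17]
628 [0.65354142 0.08320533 0.0352782 ]
```

arm_command(
  moves=[1,1,1.47,0.08,0,0.052,0,1,1,1.47,0.08,0,0.052,0,1,1,1.47,0.08,0,0.052,0,1,1,1.47,0.08,0,0.052,0,1,1,1.47,0.08,0,0.052,0],
)

```text
clock: 19.98
tool_pos: [0.5749, 0.0428, 0.1083]
tool_rot: [0.087, 0.743, 0.656, -0.098]
wrist_force: [-0.1, 0.4, 1.0]
grip_width: 0.0243
```

arm_command(
  moves=[1,1,1.47,0.08,0,0.052,0,1,1,1.47,0.08,0,0.052,0,1,1,1.47,0.08,0,0.052,0,1,1,1.47,0.08,0,0.052,0,1,1,1.47,0.08,0,0.052,0],
)

```text
clock: 20.6
tool_pos: [0.6538, 0.082, 0.0965]
tool_rot: [0.001, 0.75, 0.662, -0.001]
wrist_force: [-0.0, 1.0, -0.0]
grip_width: 0.0004
```

Run:
```python
from h import *
c,s=shot('wrist','w10.png'); T=cur(s);p=c['pixels'].astype(int); P=pts(c,c['hand_eye']); W=P@T[:3,:3].T+T[:3,3]
b=(p[...,0]>130)&(p[...,1]<70)&(p[...,2]<70)&(abs(W[...,0]-.655)<.03)&(abs(W[...,1]-.082)<.03)
print(b.sum(), ((W[b].min(0)+W[b].max(0))/2).round(4),np.ptp(W[b],0).round(4)) if b.any() else 0
m=(P[...,2]<.02)&(P[...,2]>-.08)&(abs(P[...,1])<.04)&(abs(P[...,0])<.02); print('finger end',np.sort(P[m][:,2])[-60:][::10].round(4),P[m].min(0).round(3),P[m].max(0).round(3))
print(s['tool_pos'],s['wrist_force'],s['grip_width'],T[:3,2].round(3)); path(Tof([.6545,.0825,.015],axes(MD,-UP)),5)
```

```text
381 [0.6553 0.0829 0.0323] [0.0217 0.0207 0.0101]
finger end [-0.036  -0.0355 -0.0349 -0.0341 -0.0336 -0.0324] [ 0.007 -0.016 -0.08 ] [ 0.01   0.015 -0.031]
[0.65381554 0.08197612 0.09650987] [-0.01200178  1.04691108 -0.00415561] 0.0003769757212311716 [ 0.    -0.003 -1.   ]
N 5 row [ 0.016 -0.017  1.629] [ 0.0004  0.0001 -0.0004] mid [0.655 0.082 0.056]
  speed frac 0.07 margin 1.03 resid 0.0000 zmin 0.015 [0.05 0.42 1.47 0.   1.26 0.17]
```

arm_command(
  moves=[1,0.1,0.1,1.8,0,0,0,1,0,0,2,0,0,0,1,0,0,2,0,0,0,1,0,0,1.5,0,0,0,1,0,0,0.7,0,0,0],
)

```text
clock: 21.28
tool_pos: [0.6548, 0.0824, 0.0167]
tool_rot: [0.002, 0.75, 0.662, -0.001]
wrist_force: [0.2, -0.1, 0.1]
grip_width: 0.0005
```

arm_command(
  moves=[1,0,0,0.2,0,0,0,1,0,0,0.2,0,0,0,1,0,0,0.15,0,0,0,1,0,0,0,0,0,0,1,0,0,0,0,0,0],
)

```text
clock: 21.9
tool_pos: [0.6562, 0.0822, 0.0134]
tool_rot: [0.003, 0.75, 0.662, -0.0]
wrist_force: [-0.4, 1.0, 0.1]
grip_width: 0.0006
```

arm_command(
  moves=[1,0,0,0.3,0,0,0,1,0,0,0.3,0,0,0,1,0,0,0.2,0,0,0,1,0,0,0.2,0,0,0,1,0,0,0,0,0,0],
)

```text
clock: 22.52
tool_pos: [0.6559, 0.0822, 0.003]
tool_rot: [0.003, 0.75, 0.662, -0.0]
wrist_force: [-0.5, -0.0, 1.7]
grip_width: 0.0007
```

arm_command(
  moves=[1,0,0,0.1,0,0,0,1,0,0,0.1,0,0,0,1,0,0,0.1,0,0,0,1,0,0,0.05,0,0,0,1,0,0,0,0,0,0],
)

```text
clock: 23.15
tool_pos: [0.6561, 0.0822, -0.0003]
tool_rot: [0.003, 0.75, 0.662, -0.0]
wrist_force: [-0.7, -0.5, 2.8]
grip_width: 0.0006
```

arm_command(
  moves=[1,0,0,0.1,0,0,0,1,0,0,0.1,0,0,0,1,0,0,0.05,0,0,0,1,0,0,0,0,0,0,1,0,0,0,0,0,0],
)

```text
clock: 23.78
tool_pos: [0.6562, 0.0823, -0.0013]
tool_rot: [0.003, 0.75, 0.662, -0.0]
wrist_force: [-6.6, 0.0, 14.3]
grip_width: 0.0005
```

Force jumps from 2.8 N to 14 N over a millimetre, so the button is at its stop. Release and rise.

arm_command(
  moves=[1,0,0,-0.3,0,0,0,1,0,0,-0.7,0,0,0,1,0,0,-2,0,0,0,1,0,0,-4,0,0,0,1,0,0,-4,0,0,0],
)

```text
clock: 24.4
tool_pos: [0.6554, 0.0826, 0.109]
tool_rot: [0.003, 0.75, 0.662, -0.0]
wrist_force: [0.4, -0.5, -1.2]
grip_width: 0.0006
```

arm_command(
  moves=[1,-1,0,-3,0,0,0,1,-2,0,-3,0,0,0,1,-2,0,-3,0,0,0,1,-2,0,-2,0,0,0,1,0,0,0,0,0,0],
)

```text
clock: 25.02
tool_pos: [0.6477, 0.0122, 0.22]
tool_rot: [0.004, 0.75, 0.661, 0.001]
wrist_force: [-0.1, 0.4, -0.2]
grip_width: 0.0001
```

```bash
python3 -c "
import ax; ax.axis(.075,g=(.4997,.0341),rng=.022,name='11.png')"
python3 - <<'E'
from h import *
c,s=shot('wrist'); p=c['pixels'].astype(int); W=pts(c,cur(s)@c['hand_eye']); print(s['tool_pos'])
b=(p[...,0]>130)&(p[...,1]<70)&(p[...,2]<70)&(abs(W[...,0]-.655)<.03)&(abs(W[...,1]-.082)<.03); print('button',b.sum(),np.percentile(W[b],[5,50,95],0).round(4))
O=np.array([.5076,.0976,0]);side=np.cross(MD,UP); y=(W-O)@MD; x=(W-O)@side; z=W[...,2]
v,u=np.nonzero((abs(x)<.01)&(z>.07)&(z<.1)&(y>-.02)&(y<.05)); print('px',u.min(),u.max(),v.min(),v.max())
a=cv2.imread('pics/wrist11.png'); b1=a[max(0,v.min()-60):v.max()+80,max(0,u.min()-60):u.max()+60]; b2=cv2.imread('pics/scene11.png')[120:290,120:400]
r=lambda i:cv2.resize(i,(int(i.shape[1]*400/i.shape[0]),400),interpolation=cv2.INTER_CUBIC)
f=np.hstack([r(b1),r(b2)]); k=800/f.shape[1]; cv2.imwrite('pics/c11.png',cv2.resize(f,(800,int(f.shape[0]*k))))
# bystanders: scene before/after
d0=np.load('top1.npz')['rgb'].astype(int); t=cv2.cvtColor(cv2.imread('pics/top11.png'),cv2.COLOR_BGR2RGB).astype(int)
for nm,(u0,v0) in dict(sole=(350,188),corkb=(328,183),fork=(297,158),large=(340,208),small=(365,222),reed=(328,266),tin=(366,277),spare=(160,191),corka=(184,184),tuner=(247,182)).items():
    print(nm,abs(d0[v0-12:v0+12,u0-12:u0+12]-t[v0-12:v0+12,u0-12:u0+12]).mean().round(1),end='; ')
E
```

```text
scene 812 106 210 lat mm 0.8 slope -0.54deg  h mm -1.9 slope 0.19deg s range [-0.121   0.1185] 0.1186 rms 0.002
top 96 0 11 lat mm -56.5 slope 38.69deg  h mm 119.0 slope -79.62deg s range [-0.1187  0.1195] 0.0881 rms 0.0011
wrist 4950 664 1532 lat mm 0.0 slope -0.22deg  h mm -1.1 slope 0.13deg s range [-0.1172  0.1187] 0.1199 rms 0.002
[0.64624772 0.01387997 0.21649883] 0.00035910476579971396 [0.74657977 0.26655545 0.11095179] 25.125
[0.64586934 0.01426379 0.21569797]
button 212 [[0.6462 0.074  0.0335]
 [0.6548 0.0826 0.0352]
 [0.6633 0.091  0.0367]]
px 112 136 76 140
sole 22.7; corkb 31.2; fork 37.9; large 16.9; small 24.4; reed 3.9; tin 29.4; spare 4.4; corka 4.6; tuner 20.3;
```

View pics/c11.png

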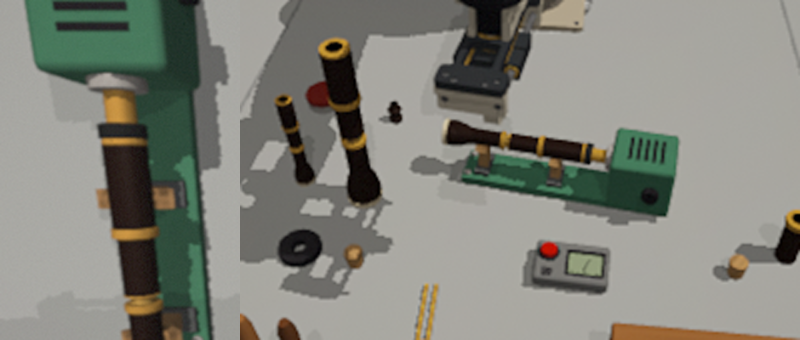

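The drone sits in both rests with no visible gap at the rubber, the red button is up, and the bench is otherwise unchanged. One quick numeric check on the neighbours, then hand in.

Run:
```python
from h import *
c,s=shot('scene'); X=pts(c); e=np.load('scene1.npz')['W']
for nm,(x,y,lo,hi) in dict(large=(.557,-.2,.2,.3),small=(.533,-.297,.1,.2),).items():
    for A in(e,X):
        m=(abs(A[...,0]-x)<.03)&(abs(A[...,1]-y)<.03)&(A[...,2]>lo)&(A[...,2]<hi); print(nm,m.sum(),A[m].mean(0).round(4))
print(robot.finish_job(), s['clock'])
```

```text
large 471 [ 0.5681 -0.196   0.2462]
large 473 [ 0.568  -0.1961  0.2459]
small 169 [ 0.5402 -0.2965  0.1373]
small 168 [ 0.5405 -0.2964  0.1378]
the job is handed in; nothing more can be done
None 25.225
```

The job is done and handed in at about 25.2 s, against the 51 s limit. The middle-sized drone lies in both cork-faced rests with its mouth against the nozzle. I let it go and moved clear, then pressed the tuner button and released it.

**The first grasp missed.** The fingers end about 32 mm short of the reported TCP, so they closed in front of the drone and leaned it a few millimetres. It came back upright when I drew off. I measured the offset from the wrist camera's depth and the second grasp held.

**Last checks:**
- **Drone:** it lies level (slope about 0.1–0.2°) on the stand's centre line, and was unchanged after the button press. The mouth met the nozzle at about 5.6 N, and no gap shows in the pictures or the depth readings.
- **Cameras on its height:** the scene and wrist cameras read the axis 1–2 mm low, roughly within the calibration error. The top camera's last fit was useless because the arm blocked its view.
- **Button:** the force rose from 2.8 N to 14.3 N over the last millimetre, at about 5 mm of travel, so I took it as fully down. I couldn't see the cap while it was pressed. Afterwards it was back up at about 35 mm.
- **Bystanders:** the two other drones beside the pick-up stand within 0.3 mm of where they started. In the last picture the sole, wax tin, reed seat, corks, fork and spare stock show no sign of having moved. A before-and-after comparison of the top images was no use for several of them, probably because of the arm's shadow.

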